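# Put the TV remotes away in the hutch

### The job

Put every TV remote on the coffee table away in the small wooden hutch: first swing its guard bar fully open, slide each remote lengthwise, flat and buttons up, under the clear roof into a lane of its own until it is fully home against the back, then swing the guard bar fully shut across the mouths. Leave the mug, the book, the blood-pressure monitor and the spectacle case where they are.

Things in the scene. Friction and masses are not known exactly. Their poses are not given: they have to be found in the camera images.
- hutch: Low wooden hutch fixed to the table: 3 parallel lanes, clear roof, no floor. Origin on the table; x along the lanes, inwards; z up. Lane centres y = -56, 0, 56 mm; lanes 50 mm wide, 32 mm high; dividers 6, outer walls 8 mm (outer faces y = +-89). Roof 8 mm thick, top z = 40. Walls and roof begin at x = -60; back wall's inner face x = 85. Pivot bracket (8 mm high) beside it out to y = -148.
- lane0 (a point): Place on the table where the underside centre of a remote lies when it is fully home against the back wall of the lane at y = -56 mm (next to the pivot); its axes are those of the hutch. A remote fully home sticks 15 mm out of the mouth.
- lane1 (a point): The same for the middle lane.
- lane2 (a point): The same for the lane at y = +56 mm (farthest from the pivot).
- guard (a joint): Quarter-turn steel guard bar on an upright pivot. 0 = closed stop (across the mouths, along hutch +y), 1.571 rad = open stop (along hutch -x, beside the lanes); grows counter-clockwise from above. Friction about 1.2 N at the knob; stays where left. 14 mm wide, 210 long from the pivot, z 11 to 27 mm; closed, its inner side is at hutch x = -84, 9 mm clear of remotes fully home. Starts at 0 to 0.3.
- guard_pivot (a point): Pivot axis of the guard bar at table height: 91 mm in front of the hutch's origin (hutch x = -91 mm, y = -135 mm).
- guard_knob (a point): Top centre of the guard bar's black upright round knob (20 mm diameter, from 27 to 85 mm above the table), 165 mm from the pivot along the bar.
- remote_a: Black TV remote, a flat block 160 mm long (x), 40 mm wide (y), 24 mm thick, grey buttons on its top, 130 g or so. Origin at the centre of its underside, z up. Lies buttons up on the table. The three are alike; one may be absent. Either end may go first into a lane.
- remote_b: Black TV remote, a flat block 160 mm long (x), 40 mm wide (y), 24 mm thick, grey buttons on its top, 130 g or so. Origin at the centre of its underside, z up. Lies buttons up on the table. The three are alike; one may be absent. Either end may go first into a lane.
- remote_c: Black TV remote, a flat block 160 mm long (x), 40 mm wide (y), 24 mm thick, grey buttons on its top, 130 g or so. Origin at the centre of its underside, z up. Lies buttons up on the table. The three are alike; one may be absent. Either end may go first into a lane.
- mug: White mug, 76 mm diameter, 90 mm tall, handle at +y; bystander. Origin at the centre of its underside.
- book: Thick blue book lying flat, 120 x 180 x 30 mm; bystander. Origin at the centre of its underside.
- monitor: White blood-pressure monitor, 110 x 130 x 45 mm; bystander. Origin at the centre of its underside.
- glasses_case: Brown spectacle case, 60 x 155 x 34 mm; bystander. Origin at the centre of its underside.
Not all that is in view belongs to the job. What is shaped like the remote_c but yellow is not meant. What is shaped like the remote_b but orange is not meant.

How it is judged:
By the outcome, as a careful person would: the job done as asked, in the order asked, and still so for the second after the job is handed in, with the robot touching nothing.
Of remote_a, remote_b, remote_c only 2 to 3 are there at a start; the rules pass over those that are not, and their reading is None.
At some moment in a run one of remote_a, remote_b, remote_c may be knocked a few centimetres aside while the robot is not near it.
Once in a run the grip may slacken for a moment while it holds something.
It also fails if it takes over 210 s, if anything falls off the work surface, if the arm or the gripper's body presses on something with over 40 N, if the wrist force passes 120 N, or if a joint passes its speed limit or range.

### The arm

A 6-joint arm with a two-finger parallel gripper is mounted at the origin on the work surface. World frame = base frame: x ahead of the robot, y to its left, z up, the work surface at z = 0. Lengths are in m, angles in degrees, forces in N, time in s.
With the tool pointing down it reaches from about 0.375 to 0.9 m from the base axis. Payload 3.1 kg.
Tool frame: the origin (TCP) lies at the very end of the fingers, on their centre line; the grasp point (between the pads) lies 19 mm behind it; z points along the fingers, y is the line along which they close (so a half turn about z gives the same grasp; the last joint's range is limited). The gripper opens to 87 mm and grips with 3 to 60 N. Pads are 19 mm wide; open, the fingers measure 117 mm over their backs; the gripper's body (75 mm by 190 mm) begins 51 mm behind the grasp point.
Start: joints at [-80.93, 30.224, 82.088, -0, 67.689, -10.227], TCP at [0.207, -0.59, 0.186] pointing down, gripper open.
Joint ranges: [-176.69, 176.69], [-43.24, 126.21], [12.49, 139.97], [-82, 262], [0, 151.66], [-163.58, 163.58]. Speed limits (degrees/s): [159.86, 159.86, 180, 180, 180, 180].

### API

Orientations are given as a 3x3 rotation matrix whose columns are the frame's x, y, z axes.
In Python, from rig import readout, viewer, ticket gives the robot as it stands.
- The arm moves only by the tool send_rows, never from a script. Its argument "moves" is a list of rows, each a list of 6 numbers: the shift along the tool's x, y, z in units of 250 mm (1.0 is 250 mm), then the turn, a rotation vector about the tool's x, y, z in units of 90 degrees (1.0 is 90 degrees). A call has 1 to 12 rows; each row is the pose to reach, as a shift and turn from the pose commanded when the call began, along the tool's axes at that moment; what a row does not reach only later rows make up. A row lasts 1/10 s, in which the tool goes at most 50 mm and 8.59 degrees, less where a joint would pass 70% of its speed; a pose out of reach is approached as far as the arm can. A call with a number of a shift or a turn outside -1 to 1 is refused whole. A call with a gripper value outside its range is refused whole. "grip" is the opening, from 0 (shut) to 1 (fully open), set as the call begins (left out, the last holds). The fingers move at their own pace and stop on an object; the grip force is fixed at half the most. Time passes only in rows, so rows that repeat a pose let the fingers close. It gives the time, the measured TCP pose, the force, the opening and the grip force at its end, in the units of the state.
- readout.read_state(): the state, without advancing time (a new reading comes with each control period).
- viewer.capture(name): name is "scene" or "top"; returns (picture, depth): 400x640x3 uint8, red, green, blue; 400x640 float32, m along the optical axis (not along the pixel's ray), 0 where there is no reading.
- viewer.camera_info(name): a dict with "fx", "fy", "cx", "cy" (pixels), "distortion" ([k1, k2, p1, p2, k3] as OpenCV has them; the pictures are not rectified), "R" (3x3) and "t" (3): a world point X has camera coordinates R X + t. Camera axes: x right, y down, z forward; pixel columns grow to the right and rows downward; lengths in m; the calibration is good to about 2 mm. A picture is of the moment at which its call begins. camera_info takes no time and is no camera call.
- ticket.hand_in(): hands the job in; it is judged then, once.
The state is a dict: "time_s": time; "joint_positions": joint angles; "qvel": joint speeds; "tau": joint torques, N m; "position": TCP position; "tcp_rot": TCP orientation; "force": force on the tool from outside, world axes, zero at the start; "moment": the same for the moment, N m; "opening": opening from 0.0 (shut) to 1.0 (fully open); "grasp_force": force on a finger pad.
Only numpy, scipy, OpenCV 4.12 (cv2) and the standard library are available. Lean on these libraries where they do the work, as an engineer would, in place of code of your own. Each camera call takes 0.05 s, during which the arm holds its last target. There are 200 camera calls.

## Working session

There is one attempt and no reset: what is moved stays moved. The work goes in short steps, Python scripts to look and compute and a tool call to move; the robot and the scene stay as the last step left them, time stands still between calls to the robot, and variables do not carry over. Pictures are saved under pics/ and viewed, at most 14 in all, crops included, and the job is handed in when it is done.

Besides the shell and the picture viewer there is one more tool, called after ">>>" as name([rows], argument=value, ...), one row to a line, values as JSON. send_rows: Moves the arm, as the interface text tells. Shifts and turns lie within -1 to 1; 1 stands for 250 mm of shift or 90 degrees of turn. Its arguments: {"type":"object","properties":{"moves":{"type":"array"},"grip":{"type":"number"}},"required":["moves"]}

```bash
ls; mkdir -p pics; python3 - <<'E'
from rig import readout, viewer
import cv2, numpy as np
s=readout.read_state(); print(s)
for n in ("scene","top"):
    p,d=viewer.capture(n); cv2.imwrite(f"pics/{n}0.png",p[:,:,::-1]); np.savez(f"{n}0.npz",p=p,d=d)
    i=viewer.camera_info(n); print(n,i)
E
```

```text
pics
{'time_s': 0.0, 'joint_positions': array([-8.09309190e+01,  3.02778447e+01,  8.21568370e+01, -1.83929315e-03,
        6.76877207e+01, -1.02282539e+01]), 'qvel': array([ 0.02765114, -0.11434948,  0.10188583, -0.05497822, -0.16222905,
        0.01582022]), 'tau': array([-6.03947119e-04, -4.40041387e+01, -1.76592869e+01,  6.32940070e-02,
        5.82835218e-02, -1.64794260e-04]), 'position': array([ 0.20642284, -0.58907155,  0.18478123]), 'tcp_rot': array([[ 9.43812350e-01,  3.30481639e-01, -3.66065458e-04],
       [ 3.30481656e-01, -9.43810068e-01,  2.10493671e-03],
       [ 3.50146667e-04, -2.10764318e-03, -9.99997718e-01]]), 'force': array([0.76971052, 0.51009287, 0.72378405]), 'moment': array([-0.00648952,  0.04272507, -0.05215065]), 'grasp_force': 0.0, 'opening': 1.0000409266422086}
scene {'fx': 513.2866076331874, 'fy': 513.2866076331874, 'cx': 316.17685243072424, 'cy': 198.7996628386788, 'distortion': array([0.00018177, 0.        , 0.        , 0.        , 0.        ]), 'R': array([[-0.22277977,  0.97467123,  0.01962561],
       [ 0.73967282,  0.1821114 , -0.64785767],
       [-0.63502228, -0.12981306, -0.76150856]]), 't': array([ 0.17847885, -0.30061638,  1.8771198 ])}
top {'fx': 497.52284004213686, 'fy': 497.52284004213686, 'cx': 317.4395174434807, 'cy': 197.9286989332515, 'distortion': array([-0.02587751,  0.        ,  0.        ,  0.        ,  0.        ]), 'R': array([[ 0.02734784, -0.99928218,  0.02621482],
       [-0.99195946, -0.03037044, -0.12285789],
       [ 0.12356586, -0.02264414, -0.99207798]]), 't': array([-0.10758994,  0.50307484,  1.49312362])}
```

View pics/top0.png

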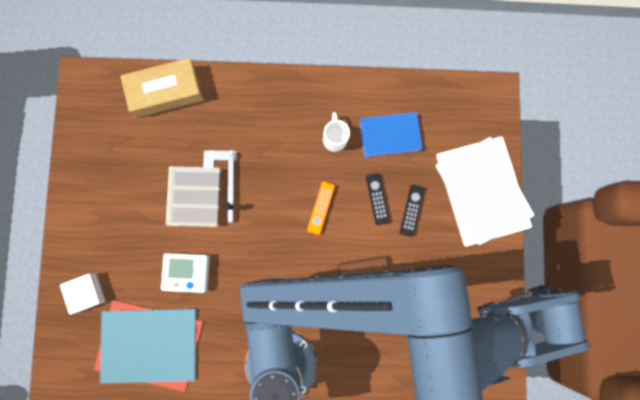

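View pics/scene0.png

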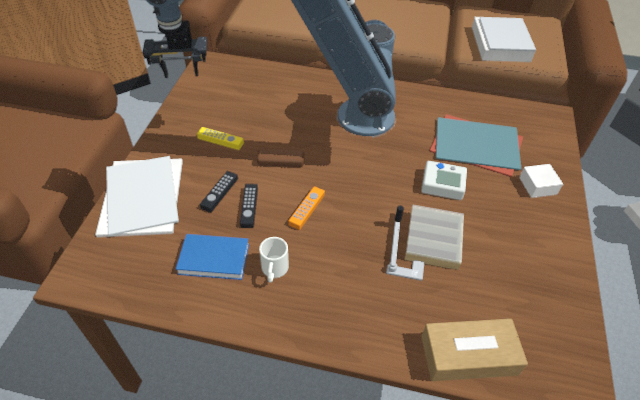

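```bash
cat > h.py <<'E'
import numpy as np, cv2
from rig import readout, viewer
def cam(n):
    i=viewer.camera_info(n); K=np.array([[i["fx"],0,i["cx"]],[0,i["fy"],i["cy"]],[0,0,1]])
    return K,np.array(i["distortion"]),np.array(i["R"]),np.array(i["t"])
def plane(n,px,z):
    K,D,R,t=cam(n); u=cv2.undistortPoints(np.float64(px).reshape(-1,1,2),K,D)[:,0]
    d=np.c_[u,np.ones(len(u))]@R; C=-R.T@t
    return C+d*((z-C[2])/d[:,2])[:,None]
def cloud(n,d):
    K,D,R,t=cam(n); v,u=np.mgrid[:d.shape[0],:d.shape[1]]
    q=cv2.undistortPoints(np.c_[u.ravel(),v.ravel()].astype(float).reshape(-1,1,2),K,D)[:,0]
    return ((np.c_[q,np.ones(len(q))]*d.ravel()[:,None]-t)@R).reshape(*d.shape,3)
def rect(xy):
    """centre, long, short (mm), angle of long side (deg) of points in world xy"""
    c,(a,b),g=cv2.minAreaRect(np.float32(xy)*1000)
    if a<b: a,b,g=b,a,g+90
    return np.round(c,1),round(a,1),round(b,1),round((g+90)%180-90,1)
def blobs(n,p,lo,hi,z,amin=60,amax=3000,roi=None):
    hsv=cv2.cvtColor(p,cv2.COLOR_RGB2HSV); m=cv2.inRange(hsv,lo,hi)
    m=cv2.morphologyEx(m,cv2.MORPH_CLOSE,np.ones((5,5),np.uint8))
    out=[]
    for c in cv2.findContours(m,cv2.RETR_EXTERNAL,cv2.CHAIN_APPROX_NONE)[0]:
        A=cv2.contourArea(c)
        if amin<A<amax: out.append((c[:,0].mean(0).round(),A,rect(plane(n,c[:,0],z)[:,:2])))
    return out
E
python3 - <<'E'
from h import *
for n in("top","scene"):
    f=np.load(n+"0.npz");p,d=f["p"],f["d"];P=cloud(n,d)
    for b in blobs(n,p,(0,0,0),(180,255,75),.024): print(n,b)
    if n=="top":
        box=np.zeros(d.shape,bool);box[150:240,155:250]=1
    else: box=np.zeros(d.shape,bool);box[195:285,380:480]=1
    print("table z",np.median(P[300:310,40:50,2]) if n=="top" else np.median(P[300:305,200:230,2]))
    for lo,hi in((.034,.047),(.08,.092),(.02,.032)):
        m=box&(P[...,2]>lo)&(P[...,2]<hi)&(d>0)
        if m.sum()>3:
            print(lo,m.sum(),P[m].mean(0).round(4),rect(P[m][:,:2]))
f=np.load("top0.npz");cv2.imwrite("pics/topcrop.png",cv2.resize(f["p"][130:250,150:260,::-1],None,fx=5,fy=5,interpolation=cv2.INTER_CUBIC))
E
```

```text
top (array([627., 379.]), 167.0, (array([  -19.8, -1046.1]), 82.4, 26.5, -89.4))
top (array([554., 369.]), 187.0, (array([   6.2, -818.7]), 64.6, 37.1, -1.3))
top (array([299., 358.]), 74.5, (array([ 28.2, -51.9]), 63.2, 17.8, 9.6))
top (array([549., 347.]), 100.5, (array([  76.6, -809.6]), 81.1, 25.7, -75.8))
top (array([491., 318.]), 372.5, (array([ 158.4, -629.9]), 173.9, 84.4, -78.5))
top (array([422., 268.]), 103.5, (array([ 300.9, -419.9]), 213.0, 11.2, -82.1))
top (array([557., 259.]), 2483.5, (array([ 346.6, -863.8]), 300.5, 176.7, -13.2))
top (array([414., 192.]), 68.0, (array([ 527.7, -397.5]), 53.1, 40.0, -13.7))
top (array([374., 183.]), 69.5, (array([ 558.4, -268. ]), 55.4, 39.9, 12.1))
table z 0.00022508288795255172
0.034 2793 [0.5011 0.2867 0.0397] (array([522.3, 269.5]), 225.7, 201.4, 4.2)
0.08 33 [0.4728 0.1736 0.0849] (array([472.2, 173.3]), 18.8, 16.9, 63.4)
0.02 364 [0.5303 0.193  0.0268] (array([528. , 263.3]), 232.1, 198.7, 3.0)
scene (array([234., 353.]), 2912.0, (array([1041.7, -161.6]), 1112.3, 163.2, 90.0))
scene (array([ 28., 259.]), 1305.0, (array([ 840.5,
[... 817 characters left out ...]
, -498. ]), 442.6, 152.2, 72.7))
scene (array([577.,  82.]), 2920.0, (array([-483.3,  811.2]), 1012.2, 247.9, -11.6))
scene (array([360.,  20.]), 111.0, (array([-614. , -124.9]), 258.9, 22.7, 26.9))
scene (array([528.,   5.]), 684.5, (array([-920.5,  608.9]), 366.0, 115.5, -75.1))
scene (array([447.,   3.]), 110.5, (array([-850.6,  255.9]), 151.9, 126.2, 44.9))
scene (array([177.,  41.]), 2290.0, (array([-300.9, -853.5]), 599.4, 270.1, 22.6))
table z 5.138820944176255e-05
0.034 2653 [0.5059 0.2864 0.0405] (array([521.3, 269.3]), 229.2, 202.0, 4.5)
0.08 34 [0.473  0.1738 0.0856] (array([472.6, 173.1]), 19.4, 18.2, 6.5)
0.02 380 [0.5651 0.2209 0.0265] (array([485.5, 264.9]), 326.6, 196.8, 0.6)
```

View pics/topcrop.png

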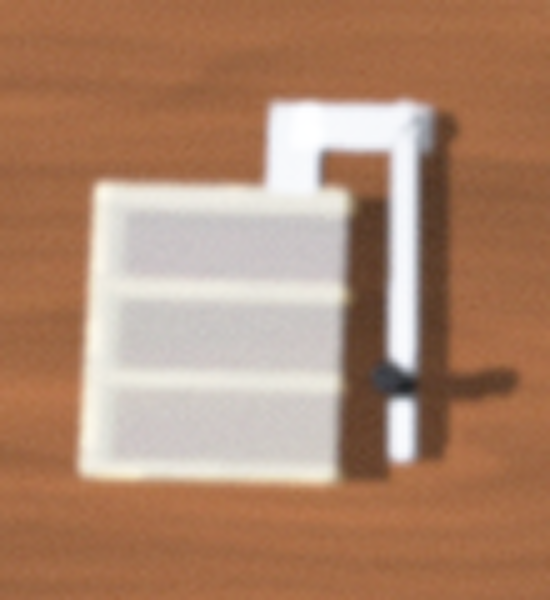

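```bash
cat >> h.py <<'E'
def zblob(n,P,d,box,lo,hi,amin=40,pts=False):
    """components of points with lo<z<hi within pixel box (r0,r1,c0,c1)"""
    m=np.zeros(d.shape,np.uint8); r0,r1,c0,c1=box
    m[r0:r1,c0:c1]=((P[...,2]>lo)&(P[...,2]<hi)&(d>0))[r0:r1,c0:c1]
    k,L,S,_=cv2.connectedComponentsWithStats(m,connectivity=4); out=[]
    for j in range(1,k):
        if S[j,4]>=amin:
            X=P[L==j]; c=X.mean(0); w,V=np.linalg.eigh(np.cov((X[:,:2]).T)); a=np.degrees(np.arctan2(V[1,1],V[0,1]))
            out.append((S[j,4],(c*1000).round(1),rect(X[:,:2]),round((a+90)%180-90,1))+((X,) if pts else ()))
    return out
E
python3 - <<'E'
from h import *
for n,hb,rb in(("top",(150,240,155,250),(165,245,300,430)),("scene",(195,285,380,480),(160,235,190,335))):
    f=np.load(n+"0.npz");p,d=f["p"],f["d"];P=cloud(n,d)
    for b in zblob(n,P,d,rb,.02,.028): print(n,"rem",b)
    b=max(zblob(n,P,d,hb,.037,.043,pts=True),key=lambda b:b[0]); print(n,"roof",b[:4])
    X=b[4][:,:2]*1000
    # per-edge: for binned lines, take extremes and fit
    for ax,name in((1,"mouth(-y)"),(1,"back"),(0,"xmin"),(0,"xmax")):
        o=1-ax; s=1 if name in("back","xmax") else -1
        bins=np.arange(X[:,o].min()+12,X[:,o].max()-12,4); e=[]
        for q in bins:
            w=X[abs(X[:,o]-q)<2.5]
            if len(w): e.append((q,(s*w[:,ax]).max()*s))
        e=np.array(e); k=np.polyfit(e[:,0]-e[:,0].mean(),e[:,1],1); print(name,"at",e[:,0].mean().round(1),k.round(4))
    for b in zblob(n,P,d,hb,.022,.030): print("bar",b)
    for b in zblob(n,P,d,hb,.08,.09,10): print("knob",b)
E
```

```text
top rem (np.int32(445), array([ 510.1, -279.6,   23.7]), (array([ 512.8, -278.2]), 158.9, 39.8, 12.9), np.float64(11.7))
top rem (np.int32(448), array([ 479.3, -103.3,   23.8]), (array([ 479.5, -103.9]), 159.2, 39.7, -15.8), np.float64(-16.4))
top rem (np.int32(469), array([ 481.8, -387.1,   23.4]), (array([ 481.5, -386.8]), 158.4, 41.1, -12.6), np.float64(-12.5))
top roof (np.int32(1676), array([495.6, 288.9,  39.8]), (array([501.6, 287.7]), 178.4, 154.5, 0.4), np.float64(14.7))
mouth(-y) at 499.9 [1.478000e-01 2.174001e+02]
back at 499.9 [-5.160000e-02  3.606064e+02]
xmin at 286.1 [1.620000e-02 4.172574e+02]
xmax at 286.1 [1.284000e-01 5.814251e+02]
bar (np.int32(179), array([554.9, 177.5,  26. ]), (array([555.1, 177.9]), 144.0, 13.4, 2.8), np.float64(2.5))
bar (np.int32(50), array([446.9, 172.1,  26.1]), (array([446.3, 172.5]), 36.9, 12.9, 2.7), np.float64(5.7))
knob (np.int32(31), array([472.4, 173.9,  84.5]), (array([472.1, 173.5]), 19.0, 16.2, 57.9), np.float64(68.8))
scene rem (np.int32(430), array([ 479.7, -385. ,   24.2]), (array([ 478. , -385.3]), 161.9, 43.4, -12.2), np.float64(-13.0))
scene rem (np.int32(442), array([ 518.3, -276.1,   24.3]), (array([ 513.4, -277.5]), 158.3, 40.6, 12.5), np.float64(12.8))
scene rem (np.int32(423), array([ 482.8, -103.6,   24.3]), (array([ 478. , -103.1]), 164.2, 41.8, -15.5), np.float64(-15.4))
scene roof (np.int32(1910), array([505.5, 289.1,  40.2]), (array([500.2, 287.5]), 183.4, 153.5, 0.3), np.float64(-0.8))
mouth(-y) at 498.3 [-8.60000e-03  2.14695e+02]
back at 498.3 [-2.600000e-03  3.619447e+02]
xmin at 286.5 [-2.320000e-02  4.134908e+02]
xmax at 286.5 [-7.400000e-03  5.897303e+02]
bar (np.int32(157), array([555.3, 177.3,  26.8]), (array([552.2, 177.3]), 148.7, 14.2, 2.4), np.float64(2.1))
knob (np.int32(31), array([472.9, 173.8,  85.1]), (array([472.6, 173.1]), 19.4, 18.2, 6.5), np.float64(-18.8))
```

```bash
cat >> h.py <<'E'
def rows(*legs,start=None):
    """legs: (x,y,z[mm],yaw of tool y[deg]); prints one row each from the state now, tool down; row count needed"""
    s=readout.read_state(); p=np.array(s["position"])*1000; R=np.array(s["tcp_rot"])
    yaw=np.degrees(np.arctan2(R[1,1],R[0,1])); print("at",p.round(1),"yaw",yaw.round(2),"F",s["force"].round(1),"open",round(s["opening"],3),"t",round(s["time_s"],1))
    return rel(p,yaw,legs)
def rel(p,yaw,legs,chain=False):
    p=np.array(p,float)
    for l in legs:
        y=np.radians(yaw); Y=np.array([np.cos(y),np.sin(y),0]); Z=np.array([0,0,-1.]); X=np.cross(Y,Z)
        d=np.array(l[:3])-p; w=-(((l[3]-yaw)+180)%360-180)
        print([round(float(v),4) for v in (d@X/250,d@Y/250,d@Z/250)]+[0,0,round(w/90,4)]," rows",int(max(np.ceil(np.linalg.norm(d)/50),np.ceil(abs(w)/8.59))))
        if chain: p,yaw=np.array(l[:3],float),l[3]
E
python3 - <<'E'
from h import *
s=readout.read_state(); R=s["tcp_rot"]
rel(s["position"]*1000,np.degrees(np.arctan2(R[1,1],R[0,1])),[(320,-390,190,-75),(450,-190,190,-80),(480,0,190,-88),(472.5,173.7,140,-88),(472.5,173.7,48,-88)],chain=True)
for n in("top","scene"):
    f=np.load(n+"0.npz");P=cloud(n,f["d"])
    for b in zblob(n,P,f["d"],(100,300,100,430) if n=="top" else (130,300,100,470),.06,.095,15): print(n,b)
E
```

```text
[0.6919, -0.6017, -0.0206, 0, 0, np.float64(0.0477)]  rows 5
[0.7093, -0.6382, 0.0, 0, 0, 0.0556]  rows 5
[0.2501, -0.7276, 0.0, 0, 0, 0.0889]  rows 4
[-0.0057, -0.6954, 0.2, 0, 0, 0.0]  rows 4
[0.0, 0.0, 0.368, 0, 0, 0.0]  rows 2
top (np.int32(340), array([774.4, 442.9,  68.5]), (array([771. , 421.7]), 152.4, 36.1, -87.5), np.float64(-81.1))
top (np.int32(225), array([ 707.7, -141. ,   80. ]), (array([ 711.1, -147.8]), 99.4, 73.8, -25.4), np.float64(-4.1))
top (np.int32(44), array([471.4, 172.5,  81.3]), (array([472.6, 173.3]), 19.2, 17.1, 44.8), np.float64(60.2))
scene (np.int32(63), array([475. , 173.7,  78.7]), (array([472.8, 173.8]), 21.8, 17.5, -26.5), np.float64(-74.1))
scene (np.int32(468), array([ 706.8, -142.3,   78.1]), (array([ 709.2, -136.6]), 104.9, 75.0, 35.8), np.float64(13.2))
```

>>> send_rows([
  [0.69,-0.6,-0.02,0,0,0.048],
  [0.69,-0.6,-0.02,0,0,0.048],
  [0.69,-0.6,-0.02,0,0,0.048],
  [0.69,-0.6,-0.02,0,0,0.048],
  [0.69,-0.6,-0.02,0,0,0.048],
  [0.69,-0.6,-0.02,0,0,0.048],
], grip=1)

```text
time_s: 0.7
position: [0.3207, -0.3865, 0.1904]
tcp_rot: [[0.965, 0.263, -0.001], [0.263, -0.965, 0.004], [0.0, -0.004, -1.0]]
force: [0.5, -0.3, -1.2]
opening: 0.997
grasp_force: 0.0
```

>>> send_rows([
  [0.71,-0.64,0,0,0,0.056],
  [0.71,-0.64,0,0,0,0.056],
  [0.71,-0.64,0,0,0,0.056],
  [0.71,-0.64,0,0,0,0.056],
  [0.71,-0.64,0,0,0,0.056],
  [0.71,-0.64,0,0,0,0.056],
])

```text
time_s: 1.3
position: [0.4516, -0.1878, 0.1906]
tcp_rot: [[0.984, 0.178, 0.0], [0.178, -0.984, 0.001], [0.001, -0.001, -1.0]]
force: [-0.5, -0.4, -0.0]
opening: 1.0
grasp_force: 0.0
```

>>> send_rows([
  [0.25,-0.73,0,0,0,0.089],
  [0.25,-0.73,0,0,0,0.089],
  [0.25,-0.73,0,0,0,0.089],
  [0.25,-0.73,0,0,0,0.089],
  [0.25,-0.73,0,0,0,0.089],
])

```text
time_s: 1.8
position: [0.48, 0.0032, 0.1906]
tcp_rot: [[0.999, 0.039, -0.0], [0.039, -0.999, 0.001], [-0.0, -0.001, -1.0]]
force: [-0.2, -0.7, -0.4]
opening: 0.999
grasp_force: 0.0
```

>>> send_rows([
  [0,-0.69,0.2,0,0,0],
  [0,-0.69,0.2,0,0,0],
  [0,-0.69,0.2,0,0,0],
  [0,-0.69,0.2,0,0,0],
  [0,-0.69,0.2,0,0,0],
  [0,-0.69,0.2,0,0,0],
])

```text
time_s: 2.4
position: [0.4748, 0.1708, 0.1404]
tcp_rot: [[0.999, 0.034, -0.0], [0.034, -0.999, -0.001], [-0.0, 0.001, -1.0]]
force: [-0.4, 0.1, 0.7]
opening: 1.001
grasp_force: 0.0
```

```bash
python3 - <<'E'
from h import *
rows((472.5,173.7,48,-88))
for n in("scene","top"):
    p,d=viewer.capture(n); np.savez(f"{n}1.npz",p=p,d=d); cv2.imwrite(f"pics/{n}1.png",p[:,:,::-1])
E
```

```text
at [474.8 170.8 140.4] yaw -88.06 F [-0.4  0.1  0.7] open 1.001 t 2.4
[-0.009, -0.0118, 0.3697, 0, 0, np.float64(-0.0006)]  rows 2
```

View pics/scene1.png

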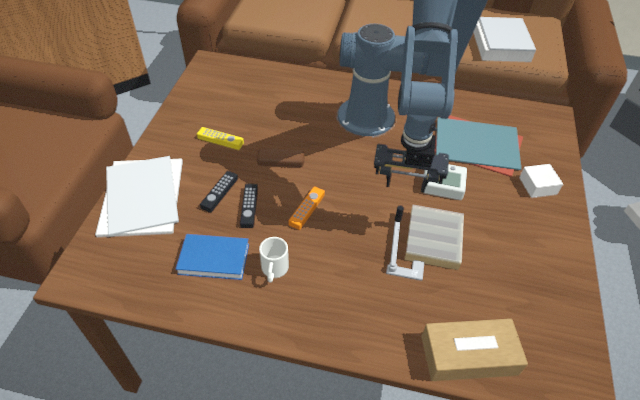

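>>> send_rows([
  [-0.008,-0.012,0.37,0,0,0],
  [-0.008,-0.012,0.37,0,0,0],
  [-0.008,-0.012,0.37,0,0,0],
  [-0.008,-0.012,0.37,0,0,0],
])

```text
time_s: 2.9
position: [0.4725, 0.1737, 0.0485]
tcp_rot: [[0.999, 0.032, -0.001], [0.032, -0.999, -0.0], [-0.001, 0.0, -1.0]]
force: [0.4, -0.5, 0.1]
opening: 1.002
grasp_force: 0.0
```

>>> send_rows([
  [0,0,0,0,0,0],
  [0,0,0,0,0,0],
  [0,0,0,0,0,0],
  [0,0,0,0,0,0],
  [0,0,0,0,0,0],
  [0,0,0,0,0,0],
], grip=0.27)

```text
time_s: 3.5
position: [0.4722, 0.1751, 0.0486]
tcp_rot: [[0.999, 0.034, 0.001], [0.034, -0.999, 0.0], [0.001, -0.0, -1.0]]
force: [0.2, -0.1, 0.6]
opening: 0.542
grasp_force: 0.0
```

```bash
python3 - <<'E'
from h import *
C=np.array([636.7,181]);r=164.5
L=[]
for a in list(range(190,271,8))+[270]:
    t=np.radians(a); L.append((C[0]+r*np.cos(t),C[1]+r*np.sin(t),48,a-270))
rows(*L)
E
```

```text
at [472.2 175.1  48.6] yaw -88.06 F [ 0.2 -0.1  0.6] open 0.542 t 3.5
[0.0069, 0.0911, 0.0023, 0, 0, np.float64(-0.0895)]  rows 1
[0.0261, 0.1809, 0.0023, 0, 0, np.float64(-0.1784)]  rows 2
[0.0576, 0.2671, 0.0023, 0, 0, np.float64(-0.2673)]  rows 3
[0.1008, 0.3481, 0.0023, 0, 0, np.float64(-0.3562)]  rows 4
[0.1548, 0.4223, 0.0023, 0, 0, np.float64(-0.4451)]  rows 5
[0.2186, 0.4883, 0.0023, 0, 0, np.float64(-0.534)]  rows 6
[0.291, 0.5448, 0.0023, 0, 0, np.float64(-0.6229)]  rows 7
[0.3706, 0.5906, 0.0023, 0, 0, np.float64(-0.7118)]  rows 8
[0.4557, 0.6249, 0.0023, 0, 0, np.float64(-0.8007)]  rows 9
[0.5448, 0.647, 0.0023, 0, 0, np.float64(-0.8895)]  rows 10
[0.6361, 0.6565, 0.0023, 0, 0, np.float64(-0.9784)]  rows 11
[0.6361, 0.6565, 0.0023, 0, 0, np.float64(-0.9784)]  rows 11
```

>>> send_rows([
  [0,0,0,0,0,0],
  [0,0,0,0,0,0],
  [0,0,0,0,0,0],
  [0,0,0,0,0,0],
  [0,0,0,0,0,0],
])

```text
time_s: 4.0
position: [0.4721, 0.1748, 0.0483]
tcp_rot: [[0.999, 0.034, -0.0], [0.034, -0.999, -0.0], [-0.0, 0.0, -1.0]]
force: [-0.8, -1.2, 1.6]
opening: 0.272
grasp_force: 0.8
```

>>> send_rows([
  [0.007,0.091,0,0,0,-0.09],
  [0.026,0.181,0,0,0,-0.178],
  [0.058,0.267,0,0,0,-0.267],
  [0.101,0.348,0,0,0,-0.356],
  [0.155,0.422,0,0,0,-0.445],
  [0.219,0.488,0,0,0,-0.534],
  [0.291,0.545,0,0,0,-0.623],
  [0.371,0.591,0,0,0,-0.712],
  [0.456,0.625,0,0,0,-0.8],
  [0.545,0.647,0,0,0,-0.89],
  [0.545,0.647,0,0,0,-0.89],
])

```text
time_s: 5.1
position: [0.6175, 0.0168, 0.0487]
tcp_rot: [[0.14, 0.99, 0.006], [0.99, -0.14, -0.001], [0.0, 0.006, -1.0]]
force: [-0.6, -0.0, 0.6]
opening: 0.27
grasp_force: 0.2
```

```bash
python3 - <<'E'
from h import *
C=np.array([636.7,181]);r=164.5
L=[]
for a in (266,268,270,271,272,273,274):
    t=np.radians(a); L.append((C[0]+r*np.cos(t),C[1]+r*np.sin(t),48.6,a-270))
rows(*L)
E
```

```text
at [617.5  16.8  48.7] yaw -8.06 F [-0.6 -0.   0.6] open 0.27 t 5.1
[0.0048, 0.0304, 0.0005, 0, 0, np.float64(-0.0451)]  rows 1
[0.0068, 0.0532, 0.0005, 0, 0, np.float64(-0.0674)]  rows 1
[0.0097, 0.076, 0.0005, 0, 0, np.float64(-0.0896)]  rows 1
[0.0114, 0.0874, 0.0005, 0, 0, np.float64(-0.1007)]  rows 2
[0.0133, 0.0987, 0.0005, 0, 0, np.float64(-0.1118)]  rows 2
[0.0154, 0.11, 0.0005, 0, 0, np.float64(-0.1229)]  rows 2
[0.0177, 0.1213, 0.0005, 0, 0, np.float64(-0.134)]  rows 2
```

>>> send_rows([
  [0.005,0.03,0,0,0,-0.045],
  [0.007,0.053,0,0,0,-0.067],
  [0.01,0.076,0,0,0,-0.09],
  [0.01,0.076,0,0,0,-0.09],
])

```text
time_s: 5.5
position: [0.6327, 0.0175, 0.0486]
tcp_rot: [[-0.0, 1.0, 0.001], [1.0, 0.0, -0.001], [-0.001, 0.001, -1.0]]
force: [0.6, -2.0, 2.9]
opening: 0.268
grasp_force: 1.9
```

>>> send_rows([
  [0.001,0.008,0,0,0,-0.01],
  [0.001,0.012,0,0,0,-0.01],
  [0.001,0.012,0,0,0,-0.01],
])

```text
time_s: 5.8
position: [0.6354, 0.0177, 0.0485]
tcp_rot: [[-0.017, 1.0, -0.0], [1.0, 0.017, -0.001], [-0.001, -0.0, -1.0]]
force: [-2.0, -3.8, 5.5]
opening: 0.266
grasp_force: 2.7
```

>>> send_rows([
  [0.001,0.006,0,0,0,-0.01],
  [0.001,0.012,0,0,0,-0.01],
  [0.001,0.012,0,0,0,-0.01],
])

```text
time_s: 6.1
position: [0.6387, 0.018, 0.0485]
tcp_rot: [[-0.033, 0.999, 0.0], [0.999, 0.033, -0.001], [-0.001, 0.0, -1.0]]
force: [-1.5, -4.3, 5.0]
opening: 0.27
grasp_force: 2.6
```

>>> send_rows([
  [0,0.006,0,0,0,0],
  [0,0.01,0,0,0,0],
  [0,0.01,0,0,0,0],
])

```text
time_s: 6.4
position: [0.6412, 0.0181, 0.0485]
tcp_rot: [[-0.033, 0.999, 0.0], [0.999, 0.033, -0.001], [-0.001, -0.0, -1.0]]
force: [-0.7, -3.5, 5.1]
opening: 0.274
grasp_force: 2.6
```

>>> send_rows([
  [0,0.006,0,0,0,0],
  [0,0.01,0,0,0,0],
  [0,0.01,0,0,0,0],
])

```text
time_s: 6.7
position: [0.6437, 0.0182, 0.0485]
tcp_rot: [[-0.033, 0.999, 0.0], [0.999, 0.033, -0.001], [-0.001, -0.0, -1.0]]
force: [-0.9, -2.6, 5.7]
opening: 0.269
grasp_force: 2.6
```

```bash
python3 - <<'E'
from h import *
for n in("scene","top"):
    p,d=viewer.capture(n); np.savez(f"{n}2.npz",p=p,d=d); P=cloud(n,d)
    m=(d>0)&(P[...,2]>.021)&(P[...,2]<.031)&(P[...,0]>.61)&(P[...,0]<.67)&(P[...,1]>-.06)&(P[...,1]<.2)
    X=P[m][:,:2]*1000
    print(n,len(X),rect(X/1000)); k=np.polyfit(X[:,1],X[:,0],1); print(k, np.degrees(np.arctan(k[0])),np.polyval(k,[16,181]))
    m=(d>0)&(P[...,2]>.005)&(P[...,2]<.011)&(P[...,0]>.585)&(P[...,0]<.69)&(P[...,1]>.12)&(P[...,1]<.3); print("bracket",m.sum(),rect(P[m][:,:2]))
a=np.load("scene2.npz")["p"];cv2.imwrite("pics/s2.png",cv2.resize(a[120:300,340:500,::-1],None,fx=3.3,fy=3.3,interpolation=cv2.INTER_CUBIC))
E
```

```text
scene 280 (array([636.4,  81.3]), 218.8, 19.7, 89.5)
[-1.71769971e-02  6.40106646e+02] -0.9840726602551108 [639.831814   636.99760949]
bracket 355 (array([637. , 210.1]), 177.9, 104.7, 89.6)
top 59 (array([635. ,  81.2]), 220.7, 21.9, 88.6)
[1.79848829e-04 6.36745001e+02] 0.01030457873579885 [636.74787865 636.7775537 ]
bracket 215 (array([643.4, 230.5]), 137.2, 89.8, 89.4)
```

View pics/s2.png

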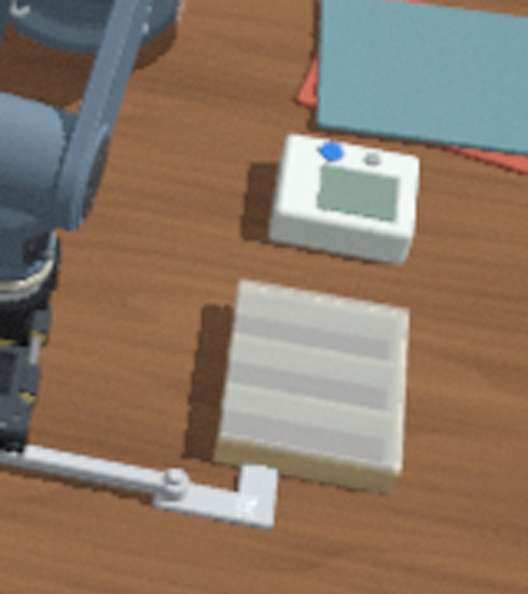

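>>> send_rows([
  [0,0.006,0,0,0,0],
  [0,0.01,0,0,0,0],
  [0,0.01,0,0,0,0],
])

```text
time_s: 7.1
position: [0.6452, 0.0184, 0.0485]
tcp_rot: [[-0.033, 0.999, -0.002], [0.999, 0.033, -0.001], [-0.0, -0.002, -1.0]]
force: [-3.0, -3.9, 7.2]
opening: 0.272
grasp_force: 3.1
```

```bash
python3 - <<'E'
from h import *
s=readout.read_state();print(s["force"],s["moment"],s["position"])
p,d=viewer.capture("scene"); P=cloud("scene",d)
for xx in ((-.06,.2),(.05,.165)):
    m=(d>0)&(P[...,2]>.0235)&(P[...,2]<.030)&(P[...,0]>.61)&(P[...,0]<.67)&(P[...,1]>xx[0])&(P[...,1]<xx[1])
    X=P[m][:,:2]*1000; k=np.polyfit(X[:,1],X[:,0],1); print(len(X),k,np.degrees(np.arctan(k[0])),np.polyval(k,[16,181]))
E
```

```text
[-3.00638667 -3.8654851   7.18597269] [-0.65471791  0.43513195  0.07193832] [0.64521297 0.01836422 0.0484746 ]
209 [-2.17259531e-02  6.40915408e+02] -1.2446096184961193 [640.56779316 636.98301089]
154 [-3.04173305e-03  6.38039680e+02] -0.1742779288335194 [637.99101264 637.48912669]
```

>>> send_rows([
  [0,0.006,0,0,0,0],
  [0,0.01,0,0,0,0],
  [0,0.01,0,0,0,0],
])

```text
time_s: 7.45
position: [0.6455, 0.0186, 0.0484]
tcp_rot: [[-0.033, 0.999, -0.007], [0.999, 0.033, -0.0], [-0.0, -0.007, -1.0]]
force: [-6.1, -3.1, 8.2]
opening: 0.27
grasp_force: 4.4
```

>>> send_rows([
  [0,0.006,0,0,0,0],
  [0,0.01,0,0,0,0],
  [0,0.01,0,0,0,0],
])

```text
time_s: 7.75
position: [0.6474, 0.0193, 0.0483]
tcp_rot: [[-0.033, 0.999, -0.008], [0.999, 0.033, 0.001], [0.001, -0.008, -1.0]]
force: [-6.8, -2.8, 9.6]
opening: 0.272
grasp_force: 4.8
```

>>> send_rows([
  [0,-0.03,0,0,0,0],
  [0,-0.03,0,0,0,0],
  [0,-0.03,0,0,0,0],
  [0,-0.03,0,0,0,0],
  [0,-0.03,0,0,0,0],
], grip=0.6)

```text
time_s: 8.25
position: [0.6447, 0.0196, 0.0486]
tcp_rot: [[-0.033, 0.999, 0.002], [0.999, 0.033, 0.001], [0.001, 0.002, -1.0]]
force: [1.8, 2.9, 4.9]
opening: 0.577
grasp_force: 2.7
```

>>> send_rows([
  [0,0,-0.4,0,0,0],
  [0,0,-0.4,0,0,0],
  [-0.4,-0.4,-0.4,0,0,0.3],
  [-0.8,-0.4,-0.4,0,0,0.5],
  [-0.9,-0.4,-0.4,0,0,0.6],
  [-0.9,-0.4,-0.4,0,0,0.7],
  [-0.9,-0.4,-0.4,0,0,0.8],
  [-0.9,-0.4,-0.4,0,0,0.8],
  [-0.9,-0.4,-0.4,0,0,0.8],
  [-0.9,-0.4,-0.4,0,0,0.8],
], grip=0.75)

```text
time_s: 9.25
position: [0.5497, -0.2102, 0.1468]
tcp_rot: [[0.922, 0.386, -0.004], [0.386, -0.922, 0.002], [-0.003, -0.003, -1.0]]
force: [-0.5, -0.1, -0.1]
opening: 0.75
grasp_force: 0.0
```

```bash
cat >> h.py <<'E'
def barfit(P,d,x=(.60,.68),y=(-.05,.165),axis=1):
    m=(d>0)&(P[...,2]>.0235)&(P[...,2]<.030)&(P[...,0]>x[0])&(P[...,0]<x[1])&(P[...,1]>y[0])&(P[...,1]<y[1])
    X=P[m][:,:2]*1000; k=np.polyfit(X[:,axis],X[:,1-axis],1); print("bar",len(X),np.degrees(np.arctan(k[0])).round(2),k.round(3))
def look(i):
    o=[]
    for n in("scene","top"):
        p,d=viewer.capture(n); np.savez(f"{n}{i}.npz",p=p,d=d); cv2.imwrite(f"pics/{n}{i}.png",p[:,:,::-1]); o.append((n,p,d,cloud(n,d)))
    return o
def remotes(P,p,d,n):
    """black flat blocks 15..29 mm high"""
    dark=p.max(2)<110
    m=((P[...,2]>.017)&(P[...,2]<.029)&(d>0)&(P[...,0]>.33)&(P[...,0]<.62)&(P[...,1]>-.6)&(P[...,1]<.2)).astype(np.uint8)
    k,L,S,_=cv2.connectedComponentsWithStats(m,connectivity=4)
    for j in range(1,k):
        if S[j,4]>150: print(n,"rem",S[j,4],"dark %.2f"%dark[L==j].mean(),rect(P[L==j][:,:2]))
E
python3 - <<'E'
from h import *
rows()
for n,p,d,P in look(3):
    barfit(P,d); remotes(P,p,d,n)
    m=(d>0)&(P[...,2]>.08)&(P[...,2]<.09)&(P[...,0]>.6)&(P[...,0]<.68)&(P[...,1]>-.03)&(P[...,1]<.06)
    if m.sum()>5: print("knob",m.sum(),rect(P[m][:,:2]))
E
```

```text
at [ 549.7 -210.2  146.8] yaw -67.28 F [-0.5 -0.1 -0.1] open 0.75 t 9.2
bar 243 4.56 [8.00000e-02 6.22503e+02]
scene rem 1209 dark 0.00 (array([ 501.6, -535.5]), 236.6, 128.8, 0.1)
scene rem 506 dark 0.72 (array([ 479.9, -386.2]), 160.9, 45.0, -11.6)
scene rem 501 dark 0.68 (array([ 510.5, -278.5]), 164.5, 41.2, 12.7)
scene rem 514 dark 0.00 (array([ 478.5, -102.8]), 161.8, 44.0, -16.5)
knob 35 (array([622.1,  15.5]), 18.6, 16.8, -54.7)
bar 177 5.26 [9.20000e-02 6.21434e+02]
top rem 447 dark 0.00 (array([ 592.6, -542.2]), 117.2, 108.9, 28.1)
top rem 400 dark 0.00 (array([ 516.5, -565.9]), 151.5, 68.1, 0.1)
top rem 605 dark 0.56 (array([ 480.5, -387. ]), 159.4, 41.1, -12.8)
top rem 247 dark 0.41 (array([ 475.5, -287. ]), 83.0, 40.2, 11.4)
knob 26 (array([624.1,  16. ]), 16.8, 14.9, 3.1)
```

```bash
python3 - <<'E'
from h import *
rows((582,16,147,0),(582,16,48,0))
E
```

```text
at [ 550.2 -209.6  147. ] yaw -66.84 F [ 1.  -0.2 -0.4] open 0.747 t 9.3
[0.472, -0.7797, -0.0, 0, 0, np.float64(-0.7427)]  rows 8
[0.472, -0.7797, 0.396, 0, 0, np.float64(-0.7427)]  rows 8
```

>>> send_rows([
  [0.1,-0.15,0,0,0,-0.09],
  [0.2,-0.3,0,0,0,-0.19],
  [0.3,-0.5,0,0,0,-0.28],
  [0.4,-0.65,0,0,0,-0.38],
  [0.472,-0.78,0,0,0,-0.47],
  [0.472,-0.78,0,0,0,-0.56],
  [0.472,-0.78,0,0,0,-0.65],
  [0.472,-0.78,0,0,0,-0.743],
  [0.472,-0.78,0,0,0,-0.743],
  [0.472,-0.78,0.396,0,0,-0.743],
  [0.472,-0.78,0.396,0,0,-0.743],
  [0.472,-0.78,0.396,0,0,-0.743],
], grip=0)

```text
time_s: 10.55
position: [0.5762, 0.0169, 0.0419]
tcp_rot: [[0.0, 1.0, -0.018], [1.0, -0.0, 0.003], [0.003, -0.018, -1.0]]
force: [-1.2, 0.0, 0.8]
opening: 0.004
grasp_force: 0.0
```

>>> send_rows([
  [0,0.04,0,0,0,0],
  [0,0.08,0,0,0,0],
  [0,0.1,0,0,0,0],
  [0,0.11,0,0,0,0],
  [0,0.11,0,0,0,0],
])

```text
time_s: 11.05
position: [0.6122, 0.0159, 0.051]
tcp_rot: [[-0.001, 1.0, 0.003], [1.0, 0.001, -0.001], [-0.001, 0.003, -1.0]]
force: [-0.4, -0.3, 0.8]
opening: 0.006
grasp_force: 0.0
```

>>> send_rows([
  [0,0.01,0,0,0,0],
  [0,0.015,0,0,0,0],
  [0,0.015,0,0,0,0],
])

```text
time_s: 11.35
position: [0.6145, 0.016, 0.0493]
tcp_rot: [[-0.001, 1.0, 0.0], [1.0, 0.001, -0.0], [-0.0, 0.0, -1.0]]
force: [-0.1, 0.5, -0.3]
opening: 0.001
grasp_force: 0.0
```

>>> send_rows([
  [0,0.01,0,0,0,0],
  [0,0.015,0,0,0,0],
  [0,0.015,0,0,0,0],
])

```text
time_s: 11.65
position: [0.6185, 0.016, 0.0492]
tcp_rot: [[-0.001, 1.0, 0.0], [1.0, 0.001, -0.0], [-0.0, 0.0, -1.0]]
force: [0.2, -0.4, 0.3]
opening: 0.005
grasp_force: 0.0
```

>>> send_rows([
  [0,0.01,0,0,0,0],
  [0,0.01,0,0,0,0],
  [0,0.01,0,0,0,0],
])

```text
time_s: 11.95
position: [0.6208, 0.016, 0.0492]
tcp_rot: [[-0.001, 1.0, -0.0], [1.0, 0.001, -0.0], [-0.0, -0.0, -1.0]]
force: [0.5, 0.7, -0.9]
opening: 0.005
grasp_force: 0.0
```

```bash
python3 - <<'E'
from h import *
rows()
for n,p,d,P in look(4):
    barfit(P,d)
    m=(d>0)&(P[...,2]>.08)&(P[...,2]<.09)&(P[...,0]>.62)&(P[...,0]<.68)&(P[...,1]>-.03)&(P[...,1]<.06)
    if m.sum()>5: print("knob",m.sum(),rect(P[m][:,:2]))
E
```

```text
at [620.8  16.   49.2] yaw 0.04 F [ 0.5  0.7 -0.9] open 0.005 t 11.9
bar 226 4.34 [7.60000e-02 6.22661e+02]
bar 25 4.82 [8.4000e-02 6.2158e+02]
```

```bash
python3 - <<'E'
from h import *
a=np.load("scene4.npz")["p"];cv2.imwrite("pics/s4.png",cv2.resize(a[120:300,290:450,::-1],None,fx=3.3,fy=3.3,interpolation=cv2.INTER_CUBIC))
E
```

View pics/s4.png

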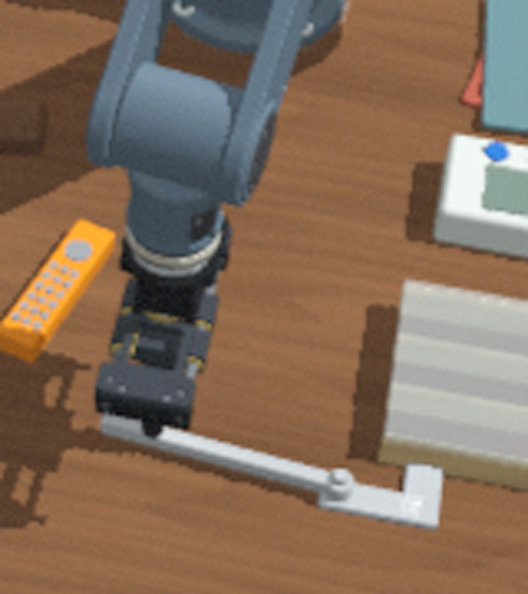

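```bash
python3 - <<'E'
from h import *
print((plane("scene",[[335.5,249]],.05)*1000).round(1))
f=np.load("scene4.npz");d=f["d"];P=cloud("scene",d)
print((P[246:252,332:340]*1000).round(0)[::2,::2])
# bar centre line as seen: slices in y
m=(d>0)&(P[...,2]>.0235)&(P[...,2]<.0295)&(P[...,0]>.58)&(P[...,0]<.68)
X=P[m]*1000
for y in range(-40,200,15):
    w=X[abs(X[:,1]-y)<4]; 
    if len(w): print(y,len(w),w[:,0].min().round(1),w[:,0].max().round(1))
E
```

```text
[[635.7  16.5  50. ]]
[[[ 707.   16.  163.]
  [ 707.   22.  165.]
  [1454.  124. 1231.]
  [ 707.   32.  168.]]

 [[ 619.    4.   28.]
  [ 630.   11.   45.]
  [ 632.   17.   50.]
  [ 706.   32.  158.]]

 [[ 628.    6.   31.]
  [ 628.   11.   32.]
  [ 631.   18.   39.]
  [ 631.   23.   41.]]]
-25 8 616.2 625.8
-10 9 615.5 628.5
5 7 614.6 629.6
20 3 626.8 630.9
35 6 618.7 631.2
50 11 618.4 634.0
65 12 620.2 633.7
80 10 619.1 635.6
95 9 621.5 637.8
110 12 624.0 636.4
125 8 626.5 639.0
140 14 627.0 641.2
155 8 627.8 638.0
170 10 628.3 644.4
185 13 625.7 646.2
```

```bash
python3 - <<'E'
from h import *
for n in("scene4","top4","scene3","top3","scene2","top2"):
    f=np.load(n+".npz");d=f["d"];P=cloud(n[:-1],d)*1000
    for lo,hi in((50,85),(85,115),(118,135),(135,160),(160,180)):
        m=(d>0)&(P[...,2]>lo)&(P[...,2]<hi)&(P[...,1]>-110)&(P[...,1]<120)&(P[...,0]>480)&(P[...,0]<690+60)
        if "3" in n: m=(d>0)&(P[...,2]>lo)&(P[...,2]<hi)&(P[...,1]>-50)&(P[...,1]<80)&(P[...,0]>550)&(P[...,0]<680)
        X=P[m]
        if len(X)>3: print(n,lo,len(X),"x",np.percentile(X[:,0],[2,98]).round(),"y",np.percentile(X[:,1],[2,98]).round())
E
```

```text
scene4 50 29 x [633. 718.] y [-110.   16.]
scene4 85 20 x [684. 715.] y [-110. -104.]
scene4 135 33 x [601. 706.] y [-11.  52.]
scene4 160 332 x [541. 708.] y [-18.  56.]
top4 50 5 x [683. 693.] y [-110. -107.]
top4 85 16 x [685. 714.] y [-109. -106.]
scene3 50 59 x [613. 634.] y [10. 26.]
scene3 85 19 x [614. 630.] y [ 8. 23.]
top3 50 34 x [614. 633.] y [ 8. 24.]
top3 85 11 x [615. 631.] y [ 9. 23.]
scene2 50 25 x [699. 717.] y [-110. -105.]
scene2 85 18 x [686. 715.] y [-110. -105.]
scene2 135 30 x [562. 730.] y [-14.  59.]
scene2 160 349 x [601. 732.] y [-16.  59.]
top2 50 11 x [682. 712.] y [-110. -106.]
top2 85 12 x [688. 710.] y [-109. -106.]
top2 160 11 x [555. 609.] y [-19. -13.]
```

```bash
python3 - <<'E'
from h import *
f=np.load("scene4.npz");d=f["d"];P=cloud("scene",d)*1000
np.set_printoptions(linewidth=250)
for r in range(236,254,2):
    print(r,[tuple(int(v) for v in P[r,c].round()) for c in range(322,346,3)])
K,D,R,t=cam("scene")
for X in([.621,.016,.049],[.621,.016,.119],[.623,.016,.085],[.623,.016,.027],[.636,.016,.049]): print(X,cv2.projectPoints(np.array([X]),cv2.Rodrigues(R)[0],t,K,D)[0].ravel().round(1))
a=f["p"];cv2.imwrite("pics/s4b.png",cv2.resize(a[215:265,305:365,::-1],None,fx=10,fy=10,interpolation=cv2.INTER_CUBIC))
E
```

```text
236 [(708, -10, 198), (708, -3, 201), (703, 4, 196), (703, 11, 198), (703, 19, 201), (699, 26, 198), (699, 33, 201), (696, 40, 199)]
238 [(712, -10, 195), (711, -2, 197), (711, 6, 200), (708, 13, 198), (706, 20, 197), (707, 27, 201), (705, 35, 201), (703, 42, 201)]
240 [(714, -9, 190), (715, -1, 195), (712, 6, 192), (714, 14, 198), (713, 21, 199), (711, 28, 198), (710, 36, 199), (710, 43, 202)]
242 [(708, -10, 174), (711, -2, 180), (713, 7, 186), (711, 14, 185), (712, 21, 189), (714, 29, 194), (713, 36, 195), (711, 44, 195)]
244 [(706, -10, 162), (706, -2, 165), (704, 5, 164), (705, 13, 168), (704, 21, 170), (712, 29, 183), (710, 37, 183), (715, 45, 193)]
246 [(621, -25, 30), (614, -17, 24), (704, 6, 155), (706, 14, 161), (707, 22, 165), (703, 29, 162), (707, 37, 170), (707, 44, 173)]
248 [(623, -24, 24), (622, -16, 26), (622, -7, 27), (623, 2, 32), (630, 11, 45), (629, 20, 47), (706, 37, 159), (706, 45, 163)]
250 [(625, -23, 17), (627, -15, 22), (627, -6, 26), (627, 3, 28), (628, 11, 32), (629, 20, 38), (620, 28, 26), (619, 36, 28)]
252 [(622, -24, 2), (621, -15, 3), (628, -5, 17), (629, 3, 21), (628, 12, 24), (633, 21, 33), (627, 29, 27), (629, 38, 33)]
[0.621, 0.016, 0.049] [336.3 245. ]
[0.621, 0.016, 0.119] [337.6 230. ]
[0.623, 0.016, 0.085] [336.8 238. ]
[0.623, 0.016, 0.027] [335.8 250. ]
[0.636, 0.016, 0.049] [335.3 249.3]
```

View pics/s4b.png

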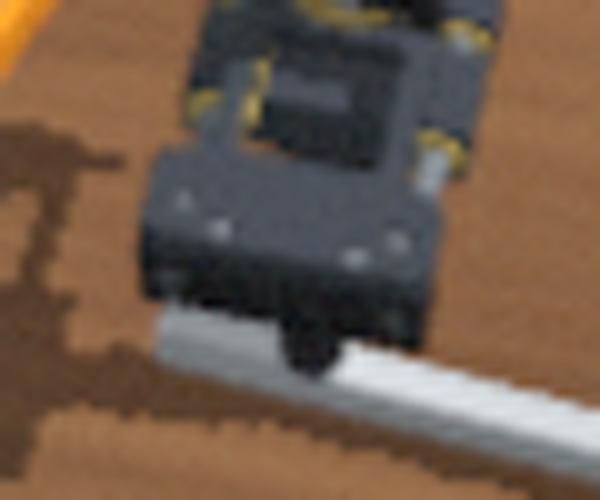

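>>> send_rows([
  [0,0.02,0,0,0,0],
  [0,0.04,0,0,0,0],
  [0,0.04,0,0,0,0],
])

```text
time_s: 12.35
position: [0.6321, 0.0159, 0.0494]
tcp_rot: [[-0.001, 1.0, 0.002], [1.0, 0.001, -0.0], [-0.0, 0.002, -1.0]]
force: [0.8, -0.7, 0.1]
opening: 0.004
grasp_force: 0.0
```

```bash
python3 - <<'E'
from h import *
rows()
for n,p,d,P in look(5):
    barfit(P,d)
    if n=="scene": print([tuple(int(v) for v in (P[r,c]*1000).round()) for r in(248,250,252) for c in range(328,343,3)])
E
```

```text
at [632.1  15.9  49.4] yaw 0.04 F [ 0.8 -0.7  0.1] open 0.004 t 12.3
bar 181 3.18 [5.6000e-02 6.2534e+02]
[(717, 8, 165), (716, 15, 166), (717, 23, 171), (723, 32, 181), (721, 39, 182), (624, -6, 21), (717, 16, 159), (717, 24, 162), (718, 31, 166), (719, 39, 170), (626, -6, 14), (628, 3, 20), (626, 12, 20), (631, 21, 30), (716, 39, 157)]
bar 22 4.71 [8.20000e-02 6.22934e+02]
```

>>> send_rows([
  [0,0,-0.2,0,0,0],
  [0,0,-0.4,0,0,0],
  [0,0,-0.4,0,0,0],
  [0,0,-0.4,0,0,0],
  [0,-0.5,-0.4,0,0,0],
  [0,-0.5,-0.4,0,0,0],
  [0,-0.5,-0.4,0,0,0],
  [0,-0.5,-0.4,0,0,0],
])

```text
time_s: 13.25
position: [0.4989, 0.0171, 0.1474]
tcp_rot: [[-0.001, 1.0, -0.01], [1.0, 0.001, 0.002], [0.002, -0.01, -1.0]]
force: [-0.2, 1.0, 0.1]
opening: 0.004
grasp_force: 0.0
```

```bash
python3 - <<'E'
from h import *
rows()
for n,p,d,P in look(6):
    barfit(P,d); remotes(P,p,d,n)
    m=(d>0)&(P[...,2]>.045)&(P[...,2]<.09)&(P[...,0]>.58)&(P[...,0]<.70)&(P[...,1]>-.03)&(P[...,1]<.06)
    if m.sum()>5: print("knob",m.sum(),rect(P[m][:,:2]))
a=np.load("scene6.npz")["p"];cv2.imwrite("pics/s6.png",cv2.resize(a[130:290,270:470,::-1],None,fx=3.5,fy=3.5,interpolation=cv2.INTER_CUBIC))
E
```

```text
at [498.9  17.1 147.4] yaw 0.04 F [-0.2  1.   0.1] open 0.004 t 13.2
bar 238 4.35 [7.6000e-02 6.2258e+02]
scene rem 1195 dark 0.00 (array([ 525.2, -579.5]), 267.7, 115.9, 27.7)
scene rem 496 dark 0.93 (array([ 477.9, -386.1]), 161.9, 46.4, -12.7)
scene rem 505 dark 0.92 (array([ 512.1, -278. ]), 163.3, 41.5, 12.6)
scene rem 525 dark 0.00 (array([ 478.3, -103.8]), 163.8, 43.7, -16.0)
knob 89 (array([624.5,  16.4]), 20.8, 19.0, 47.0)
bar 26 -2.19 [-3.80000e-02  6.40713e+02]
top rem 1028 dark 0.00 (array([ 527.3, -534.3]), 184.0, 130.5, -0.0)
top rem 601 dark 0.92 (array([ 512.9, -278.6]), 159.7, 41.4, 12.7)
top rem 608 dark 0.00 (array([ 479.3, -104. ]), 159.0, 39.9, -15.6)
top rem 611 dark 0.91 (array([ 480.6, -387.2]), 160.1, 41.1, -12.9)
```

View pics/s6.png

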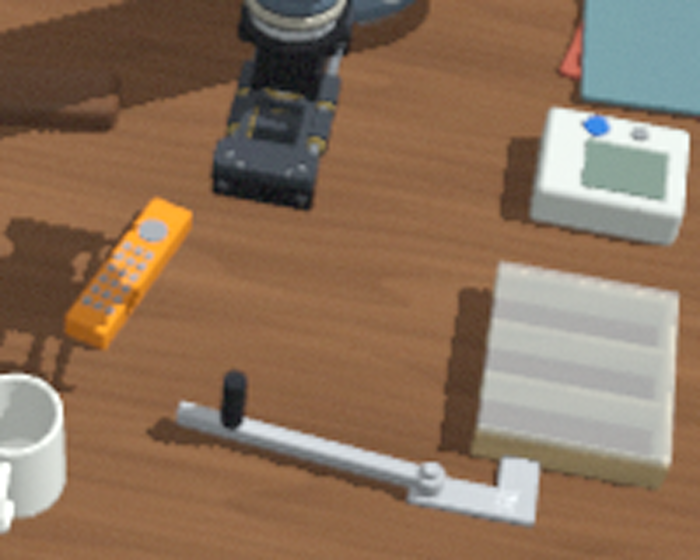

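```bash
python3 - <<'E'
from h import *
for k,tx,ty,tz,c0,c1 in((1,474.8,170.8,140.4,360,460),(2,643.7,18.2,48.5,310,370),(4,620.8,16,49.2,310,370),(5,632,16,49.4,310,370),(6,498.9,17.1,147.4,310,370)):
    for n in("scene","top"):
        f=np.load(f"{n}{k}.npz");d=f["d"];P=cloud(n,d)*1000
        m=(d>0)&(abs(P[...,0]-tx)<105)&(abs(P[...,1]-ty)<(105 if k==1 else 45))&(P[...,2]>max(tz-15,90))&(P[...,2]<tz+160)
        X=P[m]
        h=np.histogram(X[:,2]-tz,bins=np.arange(-10,165,15))
        print(n,k,len(X),h[0])
E
```

```text
scene 1 1590 [  0   0   1  24  37  32  27   7 210 325 877]
top 1 733 [  0   0   0   0   0   0   0   0  68 191 469]
scene 2 1131 [  0   0   0   0   0   0   1  14 155 377 549]
top 2 48 [ 0  0  0  0  0  0  0  1  5  8 32]
scene 4 1106 [  0   0   0   0   0   0   2  28 171 333 541]
top 4 45 [ 0  0  0  0  0  0  0  0  0  2 42]
scene 5 1129 [  0   0   0   0   0   0   2  26 183 331 556]
top 5 28 [ 0  0  0  0  0  0  0  0  0  0 27]
scene 6 1117 [  0   0   0   0   0   0   0  24 182 353 525]
top 6 227 [  0   0   0   0   0   0   0   0   0   5 216]
```

```bash
python3 - <<'E'
from h import *
for k,tx,ty,tz in((0,206.4,-589,184.8),(1,474.8,170.8,140.4),(3,549.7,-210.2,146.8)):
    f=np.load(f"scene{k}.npz");d=f["d"];P=cloud("scene",d)*1000
    m=(d>0)&(abs(P[...,0]-tx)<120)&(abs(P[...,1]-ty)<120)&(P[...,2]>tz-20)&(P[...,2]<tz+108)
    for r in np.unique(np.nonzero(m)[0])[-24::2]:
        c=np.nonzero(m[r])[0]; print(k,r,[(int(q),*(int(v) for v in (P[r,q]-[tx,ty,tz]).round())) for q in c[::3]])
    K,D,R,t=cam("scene"); print("tcp px",cv2.projectPoints(np.array([[tx,ty,tz]])/1000,cv2.Rodrigues(R)[0],t,K,D)[0].ravel().round(1))
f=np.load("scene1.npz")["p"];cv2.imwrite("pics/s1b.png",cv2.resize(f[130:210,360:460,::-1],None,fx=7,fy=7,interpolation=cv2.INTER_CUBIC))
E
```

```text
0 55 [(162, 6, -45, 108)]
0 60 [(161, 24, -41, 103)]
0 62 [(161, 23, -44, 94), (164, 6, -44, 82), (194, -10, 51, 88), (197, -15, 59, 86)]
0 64 [(160, 31, -44, 92), (163, 24, -38, 88), (193, 1, 52, 89), (196, -6, 58, 85)]
0 66 [(161, 29, -44, 84), (164, 24, -36, 81), (194, -7, 50, 75), (197, -8, 60, 76)]
0 68 [(162, 26, -44, 74), (165, 24, -35, 74), (195, -9, 51, 66)]
0 70 [(163, 26, -42, 67), (166, 19, -36, 63), (196, -6, 55, 61)]
0 72 [(164, 24, -41, 58), (167, 16, -36, 54), (197, -11, 54, 50)]
0 74 [(164, 23, -44, 49), (167, 21, -35, 49), (196, -8, 51, 44)]
0 76 [(165, 28, -39, 46)]
tcp px [182.5  84.4]
1 171 [(427, -11, 51, 102)]
1 173 [(391, 5, -42, 87)]
1 175 [(386, 16, -54, 88), (389, 15, -46, 88)]
1 177 [(387, 11, -51, 75), (390, 10, -43, 76)]
1 179 [(387, 10, -50, 66), (390, 12, -42, 70), (426, 5, 52, 87)]
1 181 [(387, 9, -49, 57), (390, 13, -41, 64), (425, 7, 50, 82), (428, 10, 58, 86)]
1 183 [(387, 14, -48, 55), (422, -10, 46, 54), (425, 7, 52, 74)]
1 185 [(386, 11, -49, 43), (389, 14, -41, 48), (424, 5, 51, 64)]
1 187 [(421, -9, 46, 39), (424, 7, 52, 58)]
1 189 [(421, -1, 46, 39), (424, 8, 53, 51)]
1 191 [(421, 7, 47, 40), (424, 7, 55, 42)]
tcp px [402.  195.5]
3 160 [(277, -19, 36, 106)]
3 162 [(277, -19, 36, 98)]
3 167 [(276, -11, 35, 87)]
3 169 [(276, -5, 36, 85)]
3 171 [(250, 21, -28, 88), (277, -9, 38, 74), (280, -7, 47, 79)]
3 173 [(247, 23, -36, 81), (250, 21, -28, 81), (277, -4, 39, 72), (280, -6, 47, 72)]
3 175 [(232, 63, -62, 108), (250, 25, -28, 77), (276, -21, 30, 44), (279, -8, 43, 61)]
3 177 [(249, 25, -31, 68), (252, 22, -24, 67), (279, -12, 41, 48)]
3 179 [(250, 23, -30, 58), (277, -7, 37, 44)]
3 181 [(250, 22, -31, 48), (279, -5, 43, 40)]
3 183 [(250, 20, -33, 38), (253, 18, -25, 38)]
tcp px [264.3 189.1]
```

View pics/s1b.png

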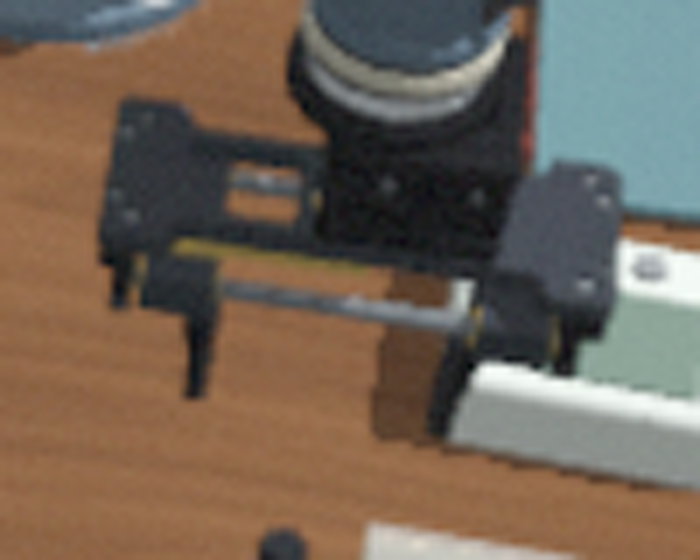

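>>> send_rows([
  [0,0.16,0.2,0,0,0],
  [0,0.3,0.4,0,0,0],
  [0,0.3,0.54,0,0,0],
  [0,0.3,0.54,0,0,0],
  [0,0.3,0.54,0,0,0],
])

```text
time_s: 13.85
position: [0.5798, 0.0162, 0.0118]
tcp_rot: [[-0.001, 1.0, -0.005], [1.0, 0.001, 0.001], [0.001, -0.005, -1.0]]
force: [-0.8, 0.5, 0.7]
opening: 0.006
grasp_force: 0.0
```

>>> send_rows([
  [0,0.04,0,0,0,0],
  [0,0.08,0,0,0,0],
  [0,0.12,0,0,0,0],
  [0,0.13,0,0,0,0],
  [0,0.13,0,0,0,0],
])

```text
time_s: 14.35
position: [0.6148, 0.0159, 0.0156]
tcp_rot: [[-0.001, 1.0, 0.003], [1.0, 0.001, -0.0], [-0.0, 0.003, -1.0]]
force: [-0.6, 0.2, 0.9]
opening: 0.005
grasp_force: 0.0
```

```bash
cat >> h.py <<'E'
def knob(P,d,x0=.58,x1=.70,y0=-.04,y1=.06):
    m=(d>0)&(P[...,2]>.045)&(P[...,2]<.088)&(P[...,0]>x0)&(P[...,0]<x1)&(P[...,1]>y0)&(P[...,1]<y1)
    if m.sum()>5: print("knob",m.sum(),rect(P[m][:,:2]))
E
python3 - <<'E'
from h import *
rows()
for n,p,d,P in look(7):
    barfit(P,d); knob(P,d)
E
```

```text
at [614.8  15.9  15.6] yaw 0.04 F [-0.6  0.2  0.9] open 0.005 t 14.3
bar 220 -0.98 [-1.70000e-02  6.39128e+02]
bar 21 0.13 [2.00000e-03 6.36439e+02]
```

>>> send_rows([
  [0,0.008,0,0,0,0],
  [0,0.008,0,0,0,0],
  [0,0.008,0,0,0,0],
])

```text
time_s: 14.75
position: [0.6151, 0.0161, 0.0141]
tcp_rot: [[-0.001, 1.0, -0.0], [1.0, 0.001, 0.0], [0.0, -0.0, -1.0]]
force: [0.1, 0.2, 0.7]
opening: 0.006
grasp_force: 0.1
```

>>> send_rows([
  [0,0.008,0,0,0,0],
  [0,0.008,0,0,0,0],
  [0,0.008,0,0,0,0],
])

```text
time_s: 15.05
position: [0.6166, 0.0161, 0.0141]
tcp_rot: [[-0.001, 1.0, -0.001], [1.0, 0.001, 0.0], [0.0, -0.001, -1.0]]
force: [-1.7, -0.4, 0.5]
opening: 0.005
grasp_force: 1.0
```

>>> send_rows([
  [0,0.008,0,0,0,0],
  [0,0.008,0,0,0,0],
  [0,0.008,0,0,0,0],
])

```text
time_s: 15.35
position: [0.6166, 0.0161, 0.014]
tcp_rot: [[-0.001, 1.0, -0.005], [1.0, 0.001, 0.0], [0.0, -0.005, -1.0]]
force: [-4.9, -1.2, 3.6]
opening: 0.008
grasp_force: 3.0
```

>>> send_rows([
  [0,0.01,0,0,0,0],
  [0,0.01,0,0,0,0],
  [0,0.01,0,0,0,0],
])

```text
time_s: 15.65
position: [0.6165, 0.0161, 0.0139]
tcp_rot: [[-0.001, 1.0, -0.011], [1.0, 0.001, 0.0], [0.0, -0.011, -1.0]]
force: [-9.6, -1.5, 6.6]
opening: 0.003
grasp_force: 5.4
```

>>> send_rows([
  [0,-0.04,0,0,0,0],
  [0,-0.16,0,0,0,0],
  [0,-0.2,-0.3,0,0,0],
  [0,-0.2,-0.5,0,0,0],
  [0,-0.5,-0.5,0,0,0],
  [0,-0.5,-0.5,0,0,0],
  [0,-0.5,-0.5,0,0,0],
  [0,-0.5,-0.5,0,0,0],
])

```text
time_s: 16.45
position: [0.4979, 0.0158, 0.1401]
tcp_rot: [[-0.001, 1.0, 0.004], [1.0, 0.001, -0.001], [-0.001, 0.004, -1.0]]
force: [0.2, -0.7, 0.1]
opening: 0.003
grasp_force: 0.0
```

```bash
python3 - <<'E'
from h import *
rows()
for n,p,d,P in look(8):
    barfit(P,d); knob(P,d); remotes(P,p,d,n)
    # hutch edges: roof points, robust line fits of outer side edges
    Q=P*1000
    m=(d>0)&(Q[...,2]>36)&(Q[...,2]<44)&(abs(Q[...,0]-501)<105)&(abs(Q[...,1]-287)<90)
    X=Q[m][:,:2]; print("roof",rect(X/1000))
    for ax,s in((1,-1),(1,1),(0,-1),(0,1)):
        o=1-ax; c0=X[:,o].mean(); e=[]
        for q in np.arange(c0-64,c0+64,4):
            w=X[abs(X[:,o]-q)<3]; e.append((q,s*np.percentile(s*w[:,ax],99)))
        e=np.array(e); k=np.polyfit(e[:,0],e[:,1],1); r=e[:,1]-np.polyval(k,e[:,0]); g=abs(r)<2.5; k=np.polyfit(e[g,0],e[g,1],1)
        print("  edge",'xy'[ax],s,"at",round(c0),np.polyval(k,c0).round(1),"ang",np.degrees(np.arctan(k[0])).round(2),g.sum())
E
```

```text
at [497.9  15.8 140.1] yaw 0.03 F [ 0.2 -0.7  0.1] open 0.003 t 16.4
bar 236 -0.58 [-1.00000e-02  6.38434e+02]
knob 85 (array([639.1,  16.8]), 19.8, 18.2, -45.9)
scene rem 1193 dark 0.00 (array([ 522.6, -578.2]), 275.2, 117.6, 26.5)
scene rem 504 dark 0.91 (array([ 479.7, -386.5]), 163.3, 45.7, -11.9)
scene rem 502 dark 0.91 (array([ 513.2, -277.7]), 160.6, 40.4, 12.3)
scene rem 522 dark 0.00 (array([ 479.3, -103.6]), 163.4, 42.0, -16.1)
roof (array([499.8, 287.5]), 186.1, 153.5, 0.4)
  edge y -1 at 505 213.6 ang -0.28 28
  edge y 1 at 505 361.7 ang 0.42 27
  edge x -1 at 287 413.8 ang -0.51 26
  edge x 1 at 287 589.3 ang 0.11 31
bar 60 -0.86 [-1.5000e-02  6.3924e+02]
knob 15 (array([643.5,  14.6]), 18.8, 8.3, 79.6)
top rem 1000 dark 0.00 (array([ 502.6, -542.7]), 234.7, 114.6, 0.4)
top rem 609 dark 0.92 (array([ 513.3, -278.4]), 159.5, 41.3, 12.5)
top rem 598 dark 0.00 (array([ 479.4, -104. ]), 159.4, 39.9, -15.7)
top rem 619 dark 0.89 (array([ 480.1, -387. ]), 158.9, 41.2, -13.0)
roof (array([501.8, 287.8]), 179.4, 154.9, 0.7)
  edge y -1 at 501 213.1 ang 0.63 31
  edge y 1 at 501 362.8 ang 0.79 31
  edge x -1 at 287 415.2 ang -1.43 27
  edge x 1 at 287 588.3 ang -0.37 27
```

```bash
python3 - <<'E'
from h import *
s=readout.read_state();R=s["tcp_rot"]
rel(s["position"]*1000,np.degrees(np.arctan2(R[1,1],R[0,1])),[(505,-150,100,-40),(513.2,-278.2,60,-77.4),(513.2,-278.2,-30,-77.4),(513.2,-278.2,15,-77.4),(500,-100,15,-30),(448,110,15,0.6),],chain=True)
E
```

```text
[-0.6625, 0.0253, 0.1573, 0, 0, np.float64(0.4448)]  rows 5
[-0.3717, 0.3547, 0.16, 0, 0, 0.4156]  rows 5
[0.0, 0.0, 0.36, 0, 0, -0.0]  rows 2
[0.0, 0.0, -0.18, 0, 0, -0.0]  rows 1
[0.104, -0.7072, 0.0, 0, 0, -0.5267]  rows 6
[0.6235, -0.6001, 0.0, 0, 0, -0.34]  rows 5
```

>>> send_rows([
  [-0.2,0.01,0.05,0,0,0.09],
  [-0.4,0.02,0.1,0,0,0.18],
  [-0.6,0.025,0.157,0,0,0.27],
  [-0.66,0.025,0.157,0,0,0.36],
  [-0.66,0.025,0.157,0,0,0.445],
  [-0.66,0.025,0.157,0,0,0.445],
], grip=0.75)

```text
time_s: 17.15
position: [0.5041, -0.1506, 0.0989]
tcp_rot: [[0.644, 0.765, 0.0], [0.765, -0.644, 0.0], [0.0, -0.0, -1.0]]
force: [1.1, -0.1, 0.3]
opening: 0.466
grasp_force: 0.0
```

>>> send_rows([
  [-0.12,0.12,0.05,0,0,0.09],
  [-0.24,0.24,0.1,0,0,0.18],
  [-0.372,0.355,0.16,0,0,0.27],
  [-0.372,0.355,0.16,0,0,0.36],
  [-0.372,0.355,0.16,0,0,0.416],
  [-0.372,0.355,0.16,0,0,0.416],
  [-0.372,0.355,0.16,0,0,0.416],
  [-0.372,0.355,0.16,0,0,0.416],
])

```text
time_s: 17.95
position: [0.5117, -0.2768, 0.06]
tcp_rot: [[0.975, 0.221, 0.0], [0.221, -0.975, -0.0], [0.0, 0.0, -1.0]]
force: [0.8, -0.5, -0.1]
opening: 0.75
grasp_force: 0.0
```

```bash
python3 - <<'E'
from h import *
rows((513.2,-278.2,20,-77.4),(513.2,-278.2,-30,-77.4))
for n,p,d,P in look(9): remotes(P,p,d,n)
E
```

```text
at [ 511.7 -276.8   60. ] yaw -77.26 F [ 0.8 -0.5 -0.1] open 0.75 t 17.9
[0.0046, 0.0068, 0.1599, 0, 0, np.float64(0.0016)]  rows 1
[0.0046, 0.0068, 0.3599, 0, 0, np.float64(0.0016)]  rows 2
scene rem 1218 dark 0.00 (array([ 525.6, -580.7]), 271.2, 116.1, 28.4)
scene rem 405 dark 0.78 (array([ 494.8, -389.4]), 132.2, 44.1, -12.1)
scene rem 501 dark 0.73 (array([ 513. , -277.5]), 161.8, 41.0, 12.9)
scene rem 522 dark 0.00 (array([ 477.9, -103.2]), 165.5, 42.8, -15.9)
top rem 1008 dark 0.00 (array([ 512.7, -542.2]), 214.5, 120.5, 1.9)
top rem 353 dark 0.64 (array([ 463.2, -384.5]), 124.6, 40.7, -14.7)
```

>>> send_rows([
  [0.005,0.007,0.16,0,0,0],
  [0.005,0.007,0.28,0,0,0],
  [0.005,0.007,0.33,0,0,0],
  [0.005,0.007,0.35,0,0,0],
  [0.005,0.007,0.35,0,0,0],
])

```text
time_s: 18.55
position: [0.5131, -0.2788, -0.0275]
tcp_rot: [[0.976, 0.218, -0.0], [0.218, -0.976, 0.0], [-0.0, -0.0, -1.0]]
force: [-0.4, -0.1, 0.3]
opening: 0.746
grasp_force: 0.0
```

>>> send_rows([
  [0,0,0,0,0,0],
  [0,0,0,0,0,0],
  [0,0,0,0,0,0],
  [0,0,0,0,0,0],
  [0,0,0,0,0,0],
  [0,0,0,0,0,0],
], grip=0.2)

```text
time_s: 19.15
position: [0.5136, -0.2795, -0.0267]
tcp_rot: [[0.976, 0.217, 0.001], [0.217, -0.976, -0.001], [0.001, 0.002, -1.0]]
force: [-0.0, -1.1, 4.9]
opening: 0.459
grasp_force: 30.0
```

>>> send_rows([
  [0,0,-0.04,0,0,0],
  [0,0,-0.1,0,0,0],
  [0,0,-0.16,0,0,0],
  [0,0,-0.18,0,0,0],
  [0,0,-0.18,0,0,0],
])

```text
time_s: 19.65
position: [0.5137, -0.2794, 0.0191]
tcp_rot: [[0.976, 0.217, 0.002], [0.217, -0.976, -0.002], [0.002, 0.002, -1.0]]
force: [-0.9, 0.2, -1.7]
opening: 0.456
grasp_force: 30.0
```

```bash
python3 - <<'E'
from h import *
s=readout.read_state();R=s["tcp_rot"];print(s["position"],s["opening"],s["force"])
rel(s["position"]*1000,np.degrees(np.arctan2(R[1,1],R[0,1])),[(480,-90,18,-30),(447.4,110,18,0.6),],chain=True)
for n,p,d,P in look(10):
    m=(d>0)&(P[...,2]>.035)&(P[...,2]<.08)&(P[...,0]>.40)&(P[...,0]<.6)&(P[...,1]>-.34)&(P[...,1]<-.2)
    X=P[m]*1000; print(n,len(X)); 
    if len(X)>20: print(rect(X[:,:2]/1000),np.linalg.lstsq(np.c_[X[:,:2]-X[:,:2].mean(0),np.ones(len(X))],X[:,2],rcond=None)[0])
E
```

```text
[ 0.51370976 -0.2793692   0.01907665] 0.4564099213120457 [-0.90138699  0.19652055 -1.69632602]
[0.033, -0.7687, 0.0043, 0, 0, np.float64(-0.5272)]  rows 6
[0.6276, -0.5129, 0.0, 0, 0, -0.34]  rows 5
scene 493
(array([ 526.7, -273.9]), 133.2, 55.7, 6.1) [-3.47400755e-02 -6.21149144e-02  6.87361849e+01]
top 22
(array([ 581.3, -259.9]), 38.0, 18.2, -82.7) [ 2.20017019e-02 -1.03820725e-01  6.47169414e+01]
```

>>> send_rows([
  [0,-0.08,0,0,0,-0.05],
  [0,-0.16,0,0,0,-0.1],
  [0.01,-0.24,0,0,0,-0.16],
  [0.01,-0.32,0,0,0,-0.22],
  [0.02,-0.4,0,0,0,-0.28],
  [0.02,-0.48,0,0,0,-0.34],
  [0.03,-0.56,0,0,0,-0.4],
  [0.03,-0.64,0,0,0,-0.46],
  [0.033,-0.72,0,0,0,-0.5],
  [0.033,-0.77,0,0,0,-0.527],
  [0.033,-0.77,0,0,0,-0.527],
])

```text
time_s: 20.85
position: [0.4777, -0.0874, 0.0171]
tcp_rot: [[0.498, 0.867, -0.003], [0.867, -0.498, 0.001], [-0.0, -0.003, -1.0]]
force: [0.0, 0.1, -1.6]
opening: 0.453
grasp_force: 30.0
```

>>> send_rows([
  [0.06,-0.05,0,0,0,-0.04],
  [0.13,-0.1,0,0,0,-0.08],
  [0.2,-0.16,0,0,0,-0.12],
  [0.27,-0.22,0,0,0,-0.16],
  [0.34,-0.28,0,0,0,-0.2],
  [0.41,-0.34,0,0,0,-0.24],
  [0.48,-0.4,0,0,0,-0.28],
  [0.55,-0.46,0,0,0,-0.31],
  [0.628,-0.513,0,0,0,-0.34],
  [0.628,-0.513,0,0,0,-0.34],
  [0.628,-0.513,0,0,0,-0.34],
])

```text
time_s: 21.95
position: [0.4476, 0.1107, 0.0175]
tcp_rot: [[-0.01, 1.0, 0.001], [1.0, 0.01, -0.0], [-0.0, 0.001, -1.0]]
force: [0.3, 0.1, -1.6]
opening: 0.457
grasp_force: 30.0
```

```bash
cat >> h.py <<'E'
def held(P,d,n,lo,hi,x,y):
    m=(d>0)&(P[...,2]>lo)&(P[...,2]<hi)&(P[...,0]>x[0])&(P[...,0]<x[1])&(P[...,1]>y[0])&(P[...,1]<y[1])
    X=P[m]*1000; print(n,"blk",len(X),(rect(X[:,:2]/1000),X[:,2].mean().round(1)) if len(X)>20 else "")
    return X
E
python3 - <<'E'
from h import *
rows((447.4,113,18.5,.6),(447.4,113,-26,.6))
for n,p,d,P in look(11):
    held(P,d,n,.05,.08,(.40,.50),(.0,.22)); held(P,d,n,.015,.03,(.40,.50),(.0,.22))
a=np.load("scene11.npz")["p"];cv2.imwrite("pics/s11.png",cv2.resize(a[110:290,310:490,::-1],None,fx=3.3,fy=3.3,interpolation=cv2.INTER_CUBIC))
E
```

```text
at [447.6 110.7  17.5] yaw 0.57 F [ 0.3  0.1 -1.6] open 0.457 t 21.9
[0.0093, -0.0005, -0.0041, 0, 0, np.float64(-0.0004)]  rows 1
[0.0093, -0.0005, 0.1739, 0, 0, np.float64(-0.0004)]  rows 1
scene blk 368 ((array([447.6, 112.1]), 160.3, 50.1, 89.7), np.float64(66.1))
scene blk 1 
top blk 223 ((array([447.8,  57.9]), 51.1, 39.6, -88.8), np.float64(67.4))
top blk 0
```

View pics/s11.png

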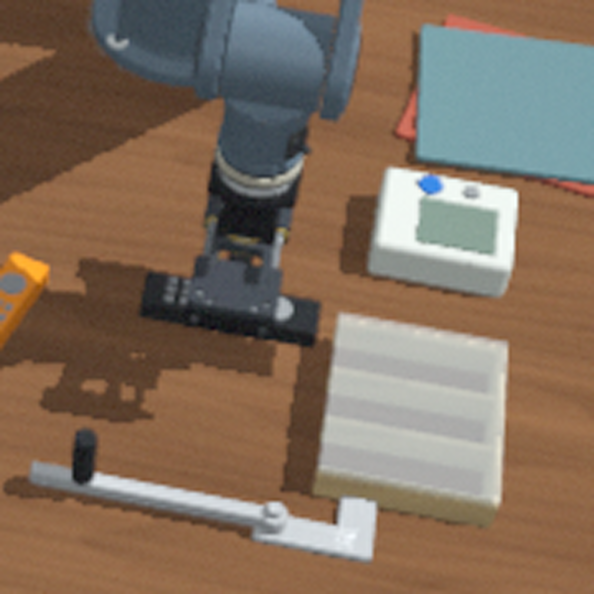

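>>> send_rows([
  [0,0,0.06,0,0,0],
  [0,0,0.12,0,0,0],
  [0,0,0.17,0,0,0],
  [0,0,0.175,0,0,0],
  [0,0,0.175,0,0,0],
])

```text
time_s: 22.55
position: [0.4469, 0.1101, -0.0264]
tcp_rot: [[-0.008, 1.0, -0.0], [1.0, 0.008, -0.0], [-0.0, -0.0, -1.0]]
force: [-0.0, -0.5, -1.4]
opening: 0.455
grasp_force: 30.0
```

```bash
python3 - <<'E'
from h import *
rows((446.8,178.6,-26.5,.6))
E
```

```text
at [446.9 110.1 -26.4] yaw 0.48 F [-0.  -0.5 -1.4] open 0.455 t 22.6
[0.2739, 0.0017, 0.0006, 0, 0, np.float64(-0.0013)]  rows 2
```

>>> send_rows([
  [0.03,0.001,0.002,0,0,0],
  [0.06,0.001,0.002,0,0,0],
  [0.1,0.001,0.002,0,0,0],
  [0.14,0.001,0.002,0,0,0],
  [0.18,0.001,0.002,0,0,0],
  [0.22,0.001,0.002,0,0,0],
  [0.25,0.001,0.002,0,0,0],
  [0.272,0.001,0.002,0,0,0],
  [0.272,0.001,0.002,0,0,0],
])

```text
time_s: 23.45
position: [0.4461, 0.1798, -0.0268]
tcp_rot: [[-0.011, 1.0, 0.0], [1.0, 0.011, 0.0], [0.0, 0.0, -1.0]]
force: [-0.1, -0.5, -2.1]
opening: 0.452
grasp_force: 30.0
```

```bash
python3 - <<'E'
from h import *
rows((446.8,178.6,-26.5,.6))
for n,p,d,P in look(12):
    X=held(P,d,n,.013,.03,(.40,.50),(.0,.205))
a=np.load("top12.npz")["p"];cv2.imwrite("pics/t12.png",cv2.resize(a[140:250,150:300,::-1],None,fx=4,fy=4,interpolation=cv2.INTER_CUBIC))
E
```

```text
at [446.1 179.8 -26.8] yaw 0.65 F [-0.1 -0.5 -2.1] open 0.452 t 23.4
[-0.0047, 0.0026, -0.001, 0, 0, np.float64(0.0006)]  rows 1
scene blk 182 ((array([446.5, 124.5]), 46.7, 43.9, 86.5), np.float64(23.4))
top blk 250 ((array([446.8, 129.2]), 58.5, 40.1, -89.4), np.float64(22.7))
```

>>> send_rows([
  [0,0,0,0,0,0],
  [0,0,0,0,0,0],
  [0,0,0,0,0,0],
  [0,0,-0.1,0,0,0],
  [0,0,-0.28,0,0,0],
  [0,0,-0.28,0,0,0],
], grip=0.75)

```text
time_s: 24.15
position: [0.4496, 0.1795, 0.0472]
tcp_rot: [[-0.01, 1.0, 0.009], [1.0, 0.01, 0.001], [0.001, 0.009, -1.0]]
force: [0.7, -0.2, 0.1]
opening: 0.742
grasp_force: 0.0
```

>>> send_rows([
  [-0.15,0,0,0,0,0],
  [-0.3,0,0,0,0,0],
  [-0.46,0,0,0,0,0],
  [-0.46,0,0,0,0,0],
  [-0.46,0,0,0,0,0],
  [-0.46,0,0,0,0,0],
  [-0.46,0,0,0,0,0],
  [-0.46,0,0,0,0,0],
  [-0.46,0,0.1,0,0,0],
  [-0.46,0,0.27,0,0,0],
  [-0.46,0,0.27,0,0,0],
], grip=0)

```text
time_s: 25.25
position: [0.4431, 0.065, -0.029]
tcp_rot: [[-0.011, 1.0, -0.012], [1.0, 0.011, 0.001], [0.001, -0.012, -1.0]]
force: [0.1, 0.3, 0.6]
opening: 0.007
grasp_force: 0.0
```

```bash
python3 - <<'E'
from h import *
rows((446.7,90,-28,.6),(446.5,180,-28,.6),(446.5,186,-28,.6))
for n,p,d,P in look(13):
    X=held(P,d,n,.013,.03,(.40,.50),(.085,.205))
E
```

```text
at [443.1  65.  -29. ] yaw 0.66 F [0.1 0.3 0.6] open 0.007 t 25.2
[0.0997, 0.0154, -0.004, 0, 0, np.float64(0.0006)]  rows 1
[0.4597, 0.0188, -0.004, 0, 0, np.float64(0.0006)]  rows 3
[0.4837, 0.019, -0.004, 0, 0, np.float64(0.0006)]  rows 3
scene blk 400 ((array([445.9, 153.9]), 102.1, 48.1, -88.5), np.float64(23.4))
top blk 0
```

>>> send_rows([
  [0.05,0.002,0,0,0,0],
  [0.1,0.002,0,0,0,0],
  [0.14,0.002,0,0,0,0],
  [0.18,0.002,0,0,0,0],
  [0.22,0.002,0,0,0,0],
  [0.26,0.002,0,0,0,0],
  [0.3,0.002,0,0,0,0],
  [0.34,0.002,0,0,0,0],
  [0.38,0.002,0,0,0,0],
  [0.42,0.002,0,0,0,0],
  [0.44,0.002,0,0,0,0],
  [0.44,0.002,0,0,0,0],
])

```text
time_s: 26.55
position: [0.4466, 0.1749, -0.0244]
tcp_rot: [[-0.011, 1.0, 0.0], [1.0, 0.011, 0.0], [0.0, 0.0, -1.0]]
force: [0.1, -0.8, -0.2]
opening: 0.005
grasp_force: 0.0
```

>>> send_rows([
  [0.012,0,0,0,0,0],
  [0.024,0,0,0,0,0],
  [0.024,0,0,0,0,0],
])

```text
time_s: 26.85
position: [0.4467, 0.1802, -0.0243]
tcp_rot: [[-0.01, 1.0, -0.0], [1.0, 0.01, 0.0], [0.0, -0.0, -1.0]]
force: [0.6, 0.7, 0.3]
opening: 0.002
grasp_force: 0.0
```

>>> send_rows([
  [0.008,0,0,0,0,0],
  [0.012,0,0,0,0,0],
  [0.012,0,0,0,0,0],
])

```text
time_s: 27.15
position: [0.4462, 0.1819, -0.0243]
tcp_rot: [[-0.011, 1.0, -0.001], [1.0, 0.011, -0.001], [-0.001, -0.001, -1.0]]
force: [0.2, -5.9, -0.2]
opening: 0.005
grasp_force: 3.1
```

>>> send_rows([
  [0.008,0,0,0,0,0],
  [0.008,0,0,0,0,0],
  [0.008,0,0,0,0,0],
])

```text
time_s: 27.45
position: [0.4461, 0.182, -0.0243]
tcp_rot: [[-0.012, 1.0, -0.002], [1.0, 0.012, -0.004], [-0.004, -0.002, -1.0]]
force: [0.6, -15.3, -0.0]
opening: 0.007
grasp_force: 7.9
```

>>> send_rows([
  [-0.05,0,0,0,0,0],
  [-0.2,0,0,0,0,0],
  [-0.3,0,-0.3,0,0,0],
  [-0.5,0,-0.5,0,0,0],
  [-0.8,0,-0.6,0,0,0],
  [-0.8,0,-0.6,0,0,0],
  [-0.8,0,-0.6,0,0,0],
  [-0.8,0,-0.6,0,0,0],
], grip=0.75)

```text
time_s: 28.25
position: [0.4507, -0.0178, 0.1276]
tcp_rot: [[-0.006, 1.0, 0.006], [1.0, 0.006, -0.001], [-0.002, 0.006, -1.0]]
force: [-0.4, 0.7, -0.3]
opening: 0.652
grasp_force: 0.0
```

```bash
python3 - <<'E'
from h import *
for n,p,d,P in look(14):
    X=held(P,d,n,.013,.03,(.41,.48),(.12,.212)); remotes(P,p,d,n); barfit(P,d)
a=np.load("top14.npz")["p"];cv2.imwrite("pics/t14.png",cv2.resize(a[140:250,150:290,::-1],None,fx=4,fy=4,interpolation=cv2.INTER_CUBIC))
s=readout.read_state();R=s["tcp_rot"];print(s["position"])
rel(s["position"]*1000,np.degrees(np.arctan2(R[1,1],R[0,1])),[(470,-160,120,-50),(480.2,-386.8,60,-102.7),(480.2,-386.8,-28,-102.7)],chain=True)
E
```

```text
scene blk 66 ((array([447.7, 203.5]), 45.6, 15.3, 1.2), np.float64(23.7))
scene rem 1193 dark 0.00 (array([ 524.6, -580.2]), 274.2, 116.3, 27.9)
scene rem 484 dark 0.90 (array([ 479.1, -385.5]), 163.6, 44.6, -11.0)
scene rem 516 dark 0.00 (array([ 478.3, -103.4]), 160.8, 41.3, -16.1)
bar 233 -0.7 [-1.200e-02  6.385e+02]
top blk 80 ((array([445.3, 203.1]), 61.9, 17.2, -0.1), np.float64(21.8))
top rem 901 dark 0.00 (array([ 536.3, -541.8]), 167.2, 115.4, -0.2)
top rem 601 dark 0.00 (array([ 479.1, -104. ]), 159.4, 39.9, -15.7)
top rem 598 dark 0.87 (array([ 480.3, -386.8]), 159.9, 40.6, -12.7)
bar 170 -0.7 [-1.2000e-02  6.3889e+02]
[ 0.44819732 -0.01490989  0.12570417]
[-0.5811, 0.0823, 0.0228, 0, 0, np.float64(0.5609)]  rows 6
[-0.5519, 0.7212, 0.24, 0, 0, 0.5856]  rows 7
[0.0, 0.0, 0.352, 0, 0, -0.0]  rows 2
```

View pics/t14.png

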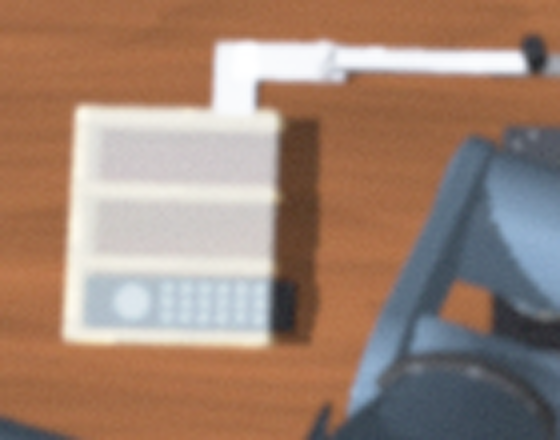

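>>> send_rows([
  [-0.15,0.02,0,0,0,0.09],
  [-0.3,0.04,0,0,0,0.18],
  [-0.45,0.06,0.02,0,0,0.27],
  [-0.58,0.08,0.02,0,0,0.36],
  [-0.58,0.08,0.02,0,0,0.45],
  [-0.58,0.08,0.02,0,0,0.56],
  [-0.58,0.08,0.02,0,0,0.56],
  [-0.58,0.08,0.02,0,0,0.56],
])

```text
time_s: 29.15
position: [0.4695, -0.1582, 0.1198]
tcp_rot: [[0.761, 0.648, -0.002], [0.648, -0.761, 0.002], [-0.001, -0.002, -1.0]]
force: [-0.0, 0.1, -0.1]
opening: 0.753
grasp_force: 0.0
```

>>> send_rows([
  [-0.1,0.13,0.05,0,0,0.09],
  [-0.2,0.26,0.1,0,0,0.18],
  [-0.3,0.39,0.15,0,0,0.27],
  [-0.4,0.52,0.2,0,0,0.36],
  [-0.5,0.65,0.24,0,0,0.45],
  [-0.55,0.72,0.24,0,0,0.53],
  [-0.55,0.72,0.24,0,0,0.586],
  [-0.55,0.72,0.24,0,0,0.586],
  [-0.55,0.72,0.24,0,0,0.586],
  [-0.55,0.72,0.24,0,0,0.586],
])

```text
time_s: 30.15
position: [0.4813, -0.3847, 0.0606]
tcp_rot: [[0.977, -0.214, -0.001], [-0.214, -0.977, 0.001], [-0.001, -0.001, -1.0]]
force: [-0.0, -0.2, -0.6]
opening: 0.748
grasp_force: 0.0
```

```bash
python3 - <<'E'
from h import *
rows((480.2,-386.8,-26.5,-102.8))
for n,p,d,P in look(15): remotes(P,p,d,n)
E
```

```text
at [ 481.3 -384.7   60.6] yaw -102.36 F [-0.  -0.2 -0.6] open 0.748 t 30.1
[-0.0023, 0.0093, 0.3485, 0, 0, np.float64(0.0049)]  rows 2
scene rem 1219 dark 0.00 (array([ 499. , -534.4]), 242.8, 131.9, 0.5)
scene rem 464 dark 0.73 (array([ 478.4, -386.3]), 161.5, 45.2, -13.2)
scene rem 526 dark 0.00 (array([ 479. , -103.2]), 165.4, 42.3, -15.3)
top rem 417 dark 0.00 (array([ 572.2, -577.1]), 152.4, 79.3, 35.4)
```

>>> send_rows([
  [-0.002,0.009,0.16,0,0,0.005],
  [-0.002,0.009,0.28,0,0,0.005],
  [-0.002,0.009,0.33,0,0,0.005],
  [-0.002,0.009,0.348,0,0,0.005],
  [-0.002,0.009,0.348,0,0,0.005],
])

```text
time_s: 30.75
position: [0.4805, -0.3881, -0.0261]
tcp_rot: [[0.974, -0.225, 0.0], [-0.225, -0.974, -0.0], [0.0, 0.0, -1.0]]
force: [0.0, -0.4, 0.0]
opening: 0.748
grasp_force: 0.0
```

>>> send_rows([
  [0,0,0,0,0,0],
  [0,0,0,0,0,0],
  [0,0,0,0,0,0],
  [0,0,0,0,0,0],
  [0,0,0,0,0,0],
  [0,0,0,0,0,0],
], grip=0.2)

```text
time_s: 31.35
position: [0.4805, -0.3886, -0.0255]
tcp_rot: [[0.974, -0.225, 0.001], [-0.225, -0.974, -0.001], [0.001, 0.001, -1.0]]
force: [-0.2, 0.2, 5.2]
opening: 0.458
grasp_force: 30.0
```

>>> send_rows([
  [0,0,-0.04,0,0,0],
  [0,0,-0.1,0,0,0],
  [0,0,-0.16,0,0,0],
  [0,0,-0.18,0,0,0],
  [0,0,-0.18,0,0,0],
])

```text
time_s: 31.85
position: [0.481, -0.3889, 0.0205]
tcp_rot: [[0.974, -0.225, 0.002], [-0.225, -0.974, -0.002], [0.003, 0.002, -1.0]]
force: [0.3, 0.4, -0.8]
opening: 0.456
grasp_force: 30.0
```

```bash
python3 - <<'E'
from h import *
s=readout.read_state();R=s["tcp_rot"];print(s["position"],s["opening"],s["force"])
rel(s["position"]*1000,np.degrees(np.arctan2(R[1,1],R[0,1])),[(490,-190,18,-66),(485,-20,18,-30),(503.4,113,18,0.6),],chain=True)
for n,p,d,P in look(16): held(P,d,n,.05,.08,(.38,.6),(-.46,-.3))
E
```

```text
[ 0.48100468 -0.38893247  0.02048072] 0.45558045111262746 [ 0.25961146  0.42067724 -0.76843898]
[-0.144, -0.7834, 0.0099, 0, 0, np.float64(-0.4112)]  rows 5
[0.2583, -0.6293, 0.0, 0, 0, -0.4]  rows 5
[0.4975, -0.2023, 0.0, 0, 0, -0.34]  rows 4
scene blk 434 ((array([ 506.3, -388.7]), 110.5, 61.7, -3.9), np.float64(67.9))
top blk 14
```

>>> send_rows([
  [-0.01,-0.08,0,0,0,-0.04],
  [-0.03,-0.16,0,0,0,-0.08],
  [-0.04,-0.24,0,0,0,-0.12],
  [-0.06,-0.32,0,0,0,-0.16],
  [-0.07,-0.4,0,0,0,-0.2],
  [-0.09,-0.48,0,0,0,-0.25],
  [-0.1,-0.56,0,0,0,-0.3],
  [-0.12,-0.64,0,0,0,-0.34],
  [-0.13,-0.72,0,0,0,-0.38],
  [-0.144,-0.783,0,0,0,-0.411],
  [-0.144,-0.783,0,0,0,-0.411],
])

```text
time_s: 33.05
position: [0.488, -0.1867, 0.0182]
tcp_rot: [[0.913, 0.409, -0.003], [0.409, -0.913, 0.002], [-0.002, -0.003, -1.0]]
force: [0.0, -0.2, -1.0]
opening: 0.454
grasp_force: 30.0
```

>>> send_rows([
  [0.03,-0.07,0,0,0,-0.04],
  [0.05,-0.14,0,0,0,-0.08],
  [0.08,-0.21,0,0,0,-0.13],
  [0.11,-0.28,0,0,0,-0.18],
  [0.14,-0.35,0,0,0,-0.22],
  [0.17,-0.42,0,0,0,-0.27],
  [0.2,-0.49,0,0,0,-0.31],
  [0.23,-0.56,0,0,0,-0.36],
  [0.258,-0.63,0,0,0,-0.4],
  [0.258,-0.63,0,0,0,-0.4],
])

```text
time_s: 34.05
position: [0.4838, -0.0181, 0.0186]
tcp_rot: [[0.499, 0.867, -0.001], [0.867, -0.499, 0.0], [-0.0, -0.001, -1.0]]
force: [-1.2, -0.9, -0.7]
opening: 0.457
grasp_force: 30.0
```

>>> send_rows([
  [0.06,-0.02,0,0,0,-0.04],
  [0.12,-0.05,0,0,0,-0.08],
  [0.18,-0.07,0,0,0,-0.13],
  [0.24,-0.1,0,0,0,-0.17],
  [0.31,-0.12,0,0,0,-0.21],
  [0.37,-0.15,0,0,0,-0.25],
  [0.43,-0.17,0,0,0,-0.3],
  [0.49,-0.2,0,0,0,-0.34],
  [0.49,-0.2,0,0,0,-0.34],
  [0.49,-0.2,0,0,0,-0.34],
])

```text
time_s: 35.05
position: [0.5027, 0.1111, 0.0187]
tcp_rot: [[-0.008, 1.0, 0.0], [1.0, 0.008, -0.0], [-0.0, 0.0, -1.0]]
force: [-0.5, -0.4, -0.7]
opening: 0.459
grasp_force: 30.0
```

```bash
python3 - <<'E'
from h import *
rows((503.4,113,-25,.6))
for n,p,d,P in look(17):
    held(P,d,n,.05,.08,(.45,.55),(.0,.22)); held(P,d,n,.015,.03,(.45,.55),(.0,.22))
E
```

```text
at [502.7 111.1  18.7] yaw 0.48 F [-0.5 -0.4 -0.7] open 0.459 t 35.0
[0.0077, 0.003, 0.1747, 0, 0, np.float64(-0.0013)]  rows 1
scene blk 382 ((array([502.1, 113.8]), 159.3, 46.7, -89.8), np.float64(66.3))
scene blk 23 ((array([490.6, 210.3]), 82.8, 12.5, 10.3), np.float64(23.8))
top blk 228 ((array([502.4,  58.7]), 52.1, 39.3, -89.7), np.float64(66.8))
top blk 0
```

>>> send_rows([
  [0,0.003,0.06,0,0,0],
  [0,0.003,0.12,0,0,0],
  [0,0.003,0.17,0,0,0],
  [0,0.003,0.177,0,0,0],
  [0,0.003,0.177,0,0,0],
])

```text
time_s: 35.65
position: [0.503, 0.1112, -0.0257]
tcp_rot: [[-0.009, 1.0, -0.0], [1.0, 0.009, -0.0], [-0.0, -0.0, -1.0]]
force: [-0.5, 0.2, -1.1]
opening: 0.453
grasp_force: 30.0
```

>>> send_rows([
  [0.03,0.001,0.002,0,0,0],
  [0.06,0.001,0.002,0,0,0],
  [0.1,0.001,0.002,0,0,0],
  [0.14,0.001,0.002,0,0,0],
  [0.18,0.001,0.002,0,0,0],
  [0.22,0.001,0.002,0,0,0],
  [0.25,0.001,0.002,0,0,0],
  [0.268,0.001,0.002,0,0,0],
  [0.268,0.001,0.002,0,0,0],
])

```text
time_s: 36.55
position: [0.5025, 0.1801, -0.0259]
tcp_rot: [[-0.01, 1.0, 0.0], [1.0, 0.01, 0.001], [0.001, 0.0, -1.0]]
force: [-0.6, 1.2, 2.3]
opening: 0.454
grasp_force: 30.0
```

>>> send_rows([
  [-0.02,0,0,0,0,0],
  [-0.02,0,0,0,0,0],
  [-0.02,0,0,0,0,0],
])

```text
time_s: 36.85
position: [0.5027, 0.1737, -0.0259]
tcp_rot: [[-0.009, 1.0, 0.0], [1.0, 0.009, 0.0], [0.0, 0.0, -1.0]]
force: [-0.2, 2.6, 4.2]
opening: 0.454
grasp_force: 30.0
```

>>> send_rows([
  [0,0,0,0,0,0],
  [0,0,0,0,0,0],
  [0,0,0,0,0,0],
  [0,0,-0.1,0,0,0],
  [0,0,-0.28,0,0,0],
  [0,0,-0.28,0,0,0],
], grip=0.56)

```text
time_s: 37.45
position: [0.5062, 0.1744, 0.0481]
tcp_rot: [[-0.01, 1.0, 0.009], [1.0, 0.01, 0.001], [0.001, 0.009, -1.0]]
force: [0.5, 0.7, -0.5]
opening: 0.558
grasp_force: 0.0
```

>>> send_rows([
  [-0.15,0,0,0,0,0],
  [-0.3,0,0,0,0,0],
  [-0.46,0,0,0,0,0],
  [-0.46,0,0,0,0,0],
  [-0.46,0,0,0,0,0],
  [-0.46,0,0,0,0,0],
  [-0.46,0,0,0,0,0],
  [-0.46,0,0.1,0,0,0],
  [-0.46,0,0.27,0,0,0],
  [-0.46,0,0.27,0,0,0],
  [-0.46,0,0.27,0,0,0],
], grip=0)

```text
time_s: 38.55
position: [0.5025, 0.0599, -0.024]
tcp_rot: [[-0.012, 1.0, -0.003], [1.0, 0.012, 0.0], [0.0, -0.003, -1.0]]
force: [-0.0, 0.6, 0.3]
opening: 0.003
grasp_force: 0.0
```

```bash
python3 - <<'E'
from h import *
rows((502.8,90,-27,.6),(502.5,175,-27,.6),(502.5,182,-27,.6))
for n,p,d,P in look(18):
    X=held(P,d,n,.013,.03,(.475,.55),(.075,.205));X=held(P,d,n,.013,.03,(.41,.478),(.15,.212))
E
```

```text
at [502.5  59.9 -24. ] yaw 0.67 F [-0.   0.6  0.3] open 0.003 t 38.5
[0.1204, 0.0024, 0.012, 0, 0, np.float64(0.0007)]  rows 1
[0.4604, 0.0052, 0.012, 0, 0, np.float64(0.0007)]  rows 3
[0.4884, 0.0055, 0.012, 0, 0, np.float64(0.0007)]  rows 3
scene blk 444 ((array([503.8, 151.9]), 106.4, 47.5, -88.0), np.float64(23.6))
scene blk 66 ((array([442. , 203.3]), 56.5, 15.5, 0.1), np.float64(23.4))
top blk 0 
top blk 0
```

>>> send_rows([
  [0.05,0.001,0,0,0,0],
  [0.1,0.001,0,0,0,0],
  [0.14,0.001,0,0,0,0],
  [0.18,0.001,0,0,0,0],
  [0.22,0.001,0,0,0,0],
  [0.26,0.001,0,0,0,0],
  [0.3,0.001,0,0,0,0],
  [0.34,0.001,0,0,0,0],
  [0.38,0.001,0,0,0,0],
  [0.42,0.001,0,0,0,0],
  [0.45,0.001,0,0,0,0],
  [0.45,0.001,0,0,0,0],
])

```text
time_s: 39.85
position: [0.5026, 0.1726, -0.0236]
tcp_rot: [[-0.011, 1.0, 0.0], [1.0, 0.011, 0.0], [0.0, 0.0, -1.0]]
force: [0.5, 0.2, 0.3]
opening: 0.006
grasp_force: 0.0
```

>>> send_rows([
  [0.012,0,0,0,0,0],
  [0.024,0,0,0,0,0],
  [0.024,0,0,0,0,0],
])

```text
time_s: 40.15
position: [0.5027, 0.1776, -0.0235]
tcp_rot: [[-0.01, 1.0, -0.0], [1.0, 0.01, 0.0], [0.0, -0.0, -1.0]]
force: [0.8, -0.7, 0.5]
opening: 0.012
grasp_force: 0.0
```

>>> send_rows([
  [0.008,0,0,0,0,0],
  [0.012,0,0,0,0,0],
  [0.012,0,0,0,0,0],
])

```text
time_s: 40.45
position: [0.5027, 0.1805, -0.0235]
tcp_rot: [[-0.01, 1.0, 0.0], [1.0, 0.01, 0.0], [0.0, 0.0, -1.0]]
force: [0.4, -0.9, -1.2]
opening: 0.008
grasp_force: 0.0
```

>>> send_rows([
  [0.008,0,0,0,0,0],
  [0.012,0,0,0,0,0],
  [0.012,0,0,0,0,0],
])

```text
time_s: 40.75
position: [0.5024, 0.1823, -0.0235]
tcp_rot: [[-0.011, 1.0, -0.001], [1.0, 0.011, -0.002], [-0.002, -0.001, -1.0]]
force: [-0.4, -6.3, 0.4]
opening: 0.005
grasp_force: 2.9
```

>>> send_rows([
  [0.008,0,0,0,0,0],
  [0.01,0,0,0,0,0],
  [0.01,0,0,0,0,0],
])

```text
time_s: 41.05
position: [0.5023, 0.1824, -0.0234]
tcp_rot: [[-0.013, 1.0, -0.002], [1.0, 0.013, -0.005], [-0.005, -0.002, -1.0]]
force: [1.2, -15.1, 2.0]
opening: 0.003
grasp_force: 7.7
```

>>> send_rows([
  [-0.05,0,0,0,0,0],
  [-0.2,0,0,0,0,0],
  [-0.3,0,-0.3,0,0,0],
  [-0.4,0,-0.5,0,0,0],
  [-0.5,0.1,-0.6,0,0,0],
  [-0.6,0.3,-0.6,0,0,0],
  [-0.66,0.5,-0.6,0,0,0],
  [-0.66,0.55,-0.6,0,0,0],
  [-0.66,0.55,-0.6,0,0,0],
  [-0.66,0.55,-0.6,0,0,0],
], grip=0.75)

```text
time_s: 42.05
position: [0.6412, 0.0223, 0.1258]
tcp_rot: [[-0.01, 1.0, -0.002], [1.0, 0.01, 0.001], [0.001, -0.002, -1.0]]
force: [-0.9, 0.3, 0.1]
opening: 0.738
grasp_force: 0.0
```

```bash
python3 - <<'E'
from h import *
rows((639.4,16.6,60,.6),(639.4,16.6,11,.6))
for n,p,d,P in look(19):
    X=held(P,d,n,.013,.03,(.475,.55),(.15,.209));X=held(P,d,n,.013,.03,(.41,.475),(.15,.209))
a=np.load("top19.npz")["p"];cv2.imwrite("pics/t19.png",cv2.resize(a[140:250,150:290,::-1],None,fx=4,fy=4,interpolation=cv2.INTER_CUBIC))
E
```

```text
at [641.2  22.3 125.8] yaw 0.55 F [-0.9  0.3  0.1] open 0.738 t 42.0
[-0.0228, -0.0075, 0.2634, 0, 0, np.float64(-0.0006)]  rows 2
[-0.0228, -0.0075, 0.4594, 0, 0, np.float64(-0.0006)]  rows 3
scene blk 58 ((array([499.8, 202.3]), 40.6, 12.9, 0.3), np.float64(23.0))
scene blk 54 ((array([443.3, 201.8]), 42.4, 13.4, 1.3), np.float64(22.5))
top blk 0 
top blk 0
```

View pics/t19.png

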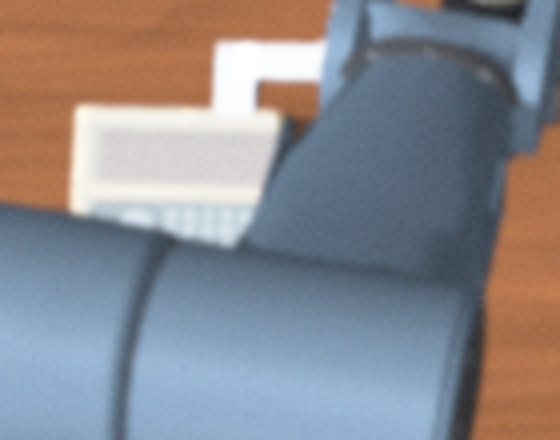

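>>> send_rows([
  [-0.023,-0.006,0.1,0,0,0],
  [-0.023,-0.006,0.26,0,0,0],
  [-0.023,-0.006,0.4,0,0,0],
  [-0.023,-0.006,0.46,0,0,0],
  [-0.023,-0.006,0.46,0,0,0],
  [-0.023,-0.006,0.46,0,0,0],
])

```text
time_s: 42.75
position: [0.6407, 0.0169, 0.0124]
tcp_rot: [[-0.011, 1.0, 0.001], [1.0, 0.011, -0.0], [-0.0, 0.001, -1.0]]
force: [0.9, -0.1, 0.4]
opening: 0.754
grasp_force: 0.0
```

>>> send_rows([
  [0,0,0,0,0,0],
  [0,0,0,0,0,0],
  [0,0,0,0,0,0],
  [0,0,0,0,0,0],
  [0,0,0,0,0,0],
  [0,0,0,0,0,0],
  [0,0,0,0,0,0],
  [0,0,0,0,0,0],
], grip=0.28)

```text
time_s: 43.55
position: [0.6403, 0.0166, 0.0114]
tcp_rot: [[-0.01, 1.0, -0.0], [1.0, 0.01, 0.0], [0.0, -0.0, -1.0]]
force: [0.7, -1.1, 0.1]
opening: 0.284
grasp_force: 0.0
```

```bash
python3 - <<'E'
from h import *
C=np.array([637.7,181.6]);r=165
L=[]
for a in list(range(263,190,-8))+[187,184]:
    t=np.radians(a); L.append((C[0]+r*np.cos(t),C[1]+r*np.sin(t),11,a-270))
rows(*L)
E
```

```text
at [640.3  16.6  11.4] yaw 0.58 F [ 0.7 -1.1  0.1] open 0.284 t 43.5
[0.0059, -0.0908, 0.0015, 0, 0, np.float64(0.0842)]  rows 1
[0.0244, -0.181, 0.0015, 0, 0, np.float64(0.1731)]  rows 2
[0.0553, -0.2677, 0.0015, 0, 0, np.float64(0.262)]  rows 3
[0.0979, -0.3493, 0.0015, 0, 0, np.float64(0.3509)]  rows 4
[0.1515, -0.4242, 0.0015, 0, 0, np.float64(0.4398)]  rows 5
[0.2149, -0.4909, 0.0015, 0, 0, np.float64(0.5287)]  rows 6
[0.2871, -0.5482, 0.0015, 0, 0, np.float64(0.6176)]  rows 7
[0.3665, -0.5948, 0.0015, 0, 0, np.float64(0.7065)]  rows 8
[0.4516, -0.6299, 0.0015, 0, 0, np.float64(0.7953)]  rows 9
[0.5408, -0.6528, 0.0015, 0, 0, np.float64(0.8842)]  rows 10
[0.5864, -0.6596, 0.0015, 0, 0, np.float64(0.9287)]  rows 10
[0.6208, -0.6625, 0.0015, 0, 0, np.float64(0.962)]  rows 11
```

>>> send_rows([
  [0.006,-0.091,0,0,0,0.084],
  [0.024,-0.181,0,0,0,0.173],
  [0.055,-0.268,0,0,0,0.262],
  [0.098,-0.349,0,0,0,0.351],
  [0.152,-0.424,0,0,0,0.44],
  [0.215,-0.491,0,0,0,0.529],
  [0.287,-0.548,0,0,0,0.618],
  [0.367,-0.595,0,0,0,0.706],
  [0.452,-0.63,0,0,0,0.795],
  [0.541,-0.653,0,0,0,0.884],
  [0.586,-0.66,0,0,0,0.929],
  [0.586,-0.66,0,0,0,0.929],
])

```text
time_s: 44.75
position: [0.4737, 0.1627, 0.0117]
tcp_rot: [[0.992, 0.124, 0.001], [0.124, -0.992, 0.0], [0.001, -0.0, -1.0]]
force: [-0.4, -0.3, 0.4]
opening: 0.283
grasp_force: 0.0
```

```bash
python3 - <<'E'
from h import *
C=np.array([637.7,181.6]);r=165
L=[]
for a in (184,182,181,180):
    t=np.radians(a); L.append((C[0]+r*np.cos(t),C[1]+r*np.sin(t),11,a-270))
rows(*L)
for n,p,d,P in look(20): knob(P,d,.44,.51,.12,.205); barfit(P,d,(.44,.61),(.13,.205),0)
E
```

```text
at [473.7 162.7  11.7] yaw -82.88 F [-0.4 -0.3  0.4] open 0.283 t 44.8
[0.0012, -0.0298, 0.0027, 0, 0, np.float64(0.0347)]  rows 1
[0.0029, -0.0528, 0.0027, 0, 0, np.float64(0.0569)]  rows 1
[0.004, -0.0643, 0.0027, 0, 0, np.float64(0.068)]  rows 1
[0.0053, -0.0757, 0.0027, 0, 0, np.float64(0.0791)]  rows 1
knob 151 (array([474.7, 165.8]), 49.4, 25.9, -83.7)
bar 174 -4.1 [-7.20000e-02  2.14063e+02]
bar 28 6.79 [  0.119 105.719]
```

>>> send_rows([
  [0.001,-0.03,0,0,0,0.035],
  [0.003,-0.053,0,0,0,0.057],
  [0.004,-0.07,0,0,0,0.07],
  [0.004,-0.07,0,0,0,0.07],
])

```text
time_s: 45.25
position: [0.473, 0.1786, 0.0115]
tcp_rot: [[1.0, 0.012, 0.0], [0.012, -1.0, 0.0], [0.0, -0.0, -1.0]]
force: [0.1, 0.3, 0.0]
opening: 0.282
grasp_force: 0.0
```

>>> send_rows([
  [0,-0.008,0,0,0,0],
  [0,-0.008,0,0,0,0],
  [0,-0.008,0,0,0,0],
])

```text
time_s: 45.55
position: [0.4728, 0.1795, 0.0114]
tcp_rot: [[1.0, 0.013, -0.0], [0.013, -1.0, -0.002], [-0.0, 0.002, -1.0]]
force: [0.8, -6.1, -0.2]
opening: 0.282
grasp_force: 2.7
```

>>> send_rows([
  [0,-0.008,0,0,0,0],
  [0,-0.008,0,0,0,0],
  [0,-0.008,0,0,0,0],
])

```text
time_s: 45.85
position: [0.4728, 0.1796, 0.0114]
tcp_rot: [[1.0, 0.015, -0.001], [0.015, -1.0, -0.004], [-0.001, 0.004, -1.0]]
force: [0.7, -12.7, -0.2]
opening: 0.281
grasp_force: 6.6
```

>>> send_rows([
  [0,0.02,0,0,0,0],
  [0,0.02,0,0,0,0],
  [0,0.02,0,0,0,0],
])

```text
time_s: 46.15
position: [0.4727, 0.178, 0.0115]
tcp_rot: [[1.0, 0.011, -0.0], [0.011, -1.0, 0.0], [-0.0, -0.0, -1.0]]
force: [0.1, 0.3, 0.2]
opening: 0.279
grasp_force: 0.0
```

>>> send_rows([
  [0,0,0,0,0,0],
  [0,0,0,0,0,0],
  [0,0,0,0,0,0],
  [0,0,0,0,0,0],
  [0,0,-0.15,0,0,0],
  [0,0,-0.3,0,0,0],
  [0,0,-0.5,0,0,0],
  [0,0,-0.5,0,0,0],
  [0,0,-0.5,0,0,0],
], grip=0.6)

```text
time_s: 47.05
position: [0.4735, 0.1781, 0.1378]
tcp_rot: [[1.0, 0.012, 0.003], [0.012, -1.0, 0.001], [0.003, -0.0, -1.0]]
force: [-0.2, -0.3, -0.4]
opening: 0.604
grasp_force: 0.0
```

>>> send_rows([
  [0,0.2,0,0,0,0],
  [0,0.4,0,0,0,0],
  [0,0.6,0,0,0,0],
  [0,0.8,0,0,0,0],
  [0,1,0,0,0,0],
  [0,1,0,0,0,0],
  [0,1,0,0,0,0],
])

```text
time_s: 47.75
position: [0.4742, -0.0727, 0.1349]
tcp_rot: [[1.0, 0.008, -0.004], [0.008, -1.0, 0.002], [-0.004, -0.002, -1.0]]
force: [0.1, 0.9, -0.3]
opening: 0.598
grasp_force: 0.0
```

```bash
python3 - <<'E'
from h import *
rows()
for n,p,d,P in look(21):
    knob(P,d,.44,.51,.12,.205); barfit(P,d,(.44,.61),(.13,.193),0)
    remotes(P,p,d,n); held(P,d,n,.013,.03,(.48,.55),(.19,.209));held(P,d,n,.013,.03,(.41,.475),(.19,.209))
a=np.load("scene21.npz")["p"];cv2.imwrite("pics/s21.png",cv2.resize(a[130:290,300:490,::-1],None,fx=3.5,fy=3.5,interpolation=cv2.INTER_CUBIC))
E
```

```text
at [474.2 -72.7 134.9] yaw -89.53 F [ 0.1  0.9 -0.3] open 0.598 t 47.8
knob 79 (array([474.4, 179.6]), 19.7, 18.7, -40.1)
bar 140 0.26 [5.00000e-03 1.77363e+02]
scene rem 1211 dark 0.00 (array([ 501.2, -533.9]), 237.8, 131.9, 0.1)
scene rem 513 dark 0.00 (array([ 476.7, -102.6]), 164.7, 42.0, -15.3)
scene blk 56 ((array([501.6, 202.3]), 39.1, 12.6, 0.6), np.float64(22.7))
scene blk 56 ((array([446. , 202.1]), 43.7, 13.4, 0.3), np.float64(22.8))
knob 43 (array([472.3, 179.1]), 18.9, 18.7, 85.5)
bar 127 0.56 [1.00000e-02 1.74114e+02]
top rem 1077 dark 0.00 (array([ 523.6, -582.5]), 248.5, 117.1, 29.2)
top blk 55 ((array([501.2, 202.1]), 38.9, 12.6, -4.0), np.float64(22.8))
top blk 66 ((array([444.4, 201.9]), 40.5, 14.5, 1.2), np.float64(21.4))
```

View pics/s21.png

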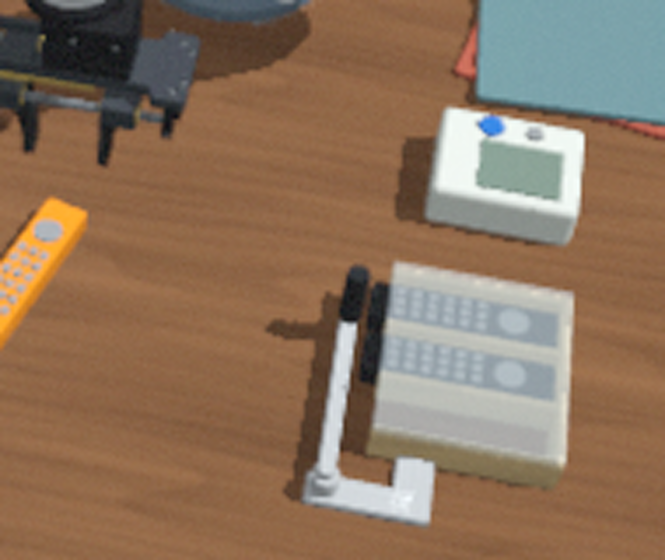

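```bash
python3 -c "
from rig import ticket
print(ticket.hand_in())"
```

```text
the job is handed in; nothing more can be done
None
```

I handed the job in: both black remotes on the table (there was no third) are fully home in the middle and far lanes with buttons up, the guard bar is shut against its stop, and I never touched the mug, book, monitor or spectacle case. Verdict not shown. My first two pushes on the guard bar missed its full-open stop because the fingertips sit about 37 mm above the reported tool point; I corrected for that and had the bar fully open before moving any remote.

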